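# Pack a painted ceramic ornament and block it in its carton

## Task

Gently lower the yellow painted ceramic ball from its wooden stand into the empty seat on the floor of the deep gift carton, beside the blue ball already packed there: set it down and let go, never drop it, press it hard or knock it. Then lower the cork blocking piece, upright, all the way down into the gap left at the end of the carton so that the balls cannot shift. Leave the blue ball seated and leave the green foam brick and the paint jars where they are.

Things in the scene. Friction and masses are not known exactly. Their poses are not given: they have to be found in the camera images.
- ornament_center (a point): centre of the yellow ball with red painted bands: glazed ceramic, hard and smooth, 62 mm diameter, about 0.11 to 0.22 kg. It starts loose on the wooden stand, its centre 49 mm above the table. It can turn freely, its axes mean nothing
- stand: fixed square wooden stand that the yellow ball starts on: 60 x 60 mm with a 40 x 40 mm hole, 25 mm high; origin at the centre of its underside on the table
- carton: open cardboard gift carton, fixed to the table: outside 160 mm (its x) x 220 mm (its y) x 85 mm high, walls and bottom 5 mm thick, 80 mm deep inside. Origin: centre of its underside, on the table. Along its floor lies a pale strip 60 mm wide (x), 12 mm thick, from the -y wall to 23 mm past the origin, with two square 40 mm holes, the seats, 68 mm apart. The bare +y end is the gap
- empty_seat (a point): where the centre of the yellow ball lies when it rests in the empty seat: 3 mm to -y of the carton's origin, 41 mm above the table; axes as the carton's. The seated ball leaves 44 mm free to each side wall along x, and 6 mm to the blue ball
- packed_center (a point): centre of the blue 62 mm ceramic ball already packed (loose) in the other seat, near the carton's -y end; leave it there
- gap (a point): middle of the gap at the carton's +y end, on the carton's inner floor (5 mm above the table), 66.5 mm to +y of the carton's origin; axes as the carton's. The gap is 77 mm long along y (from seated yellow ball to end wall) and 150 mm wide along x
- block_center (a point): centre (half-way up) of the cork piece, loose, 0.09 to 0.18 kg, upright, 39 mm above the table at the start. Base 142 mm (its x) x 70 (its y) x 42 high, lowest 12 mm drawn in 4 mm all round; on top a middle grip rib 50 (x) x 70 (y) x 36 high. Pinch the rib along x. Fits the gap with its x along the carton's x, either way round, about 4 mm clear all round; fully down it is just under the rim
- foam_brick: bystander: loose plain green foam brick 60 x 150 x 50 mm without rib, origin at the centre of its underside
- paint_jar_red: bystander: loose paint jar with red cap, 60 mm diameter, 70 mm high, origin at the centre of its underside
- paint_jar_blue: bystander: loose paint jar with blue cap, 60 mm diameter, 70 mm high, origin at the centre of its underside
Not all that is in view belongs to the job. Leave any turquoise look-alike of the part that bears ornament_center alone.

How it is judged:
On the way, in this order (a step that is already met when the one before it is completed fails the run):
1. the yellow ball rests, released, in the empty seat of the carton (horizontal distance between ornament_center and empty_seat below 0.006 m and z of ornament_center in the frame of empty_seat between -0.004 and 0.004 m and contact force between ornament and the fingers below 0.05 N and linear speed of ornament below 0.02 m/s), for 0.2 s.
2. the cork piece stands fully down in the gap (y of block_center in the frame of gap between -0.01 and 0.01 m and x of block_center in the frame of gap between -0.01 and 0.01 m and z of block_center in the frame of gap below 0.044 m and angle between block_center's own z axis and vertical below 0.08 rad), for 0.2 s.
At the end, for the whole second after the job is handed in: The yellow ball rests in its seat (within 6 mm sideways, 4 mm in height), the cork piece stands upright, fully down in the gap (within 10 mm sideways, not more than 5 mm above the floor), the blue ball is still in its seat (within 6 mm), both handled things are released and at rest (all of step 1 and all of step 2 and horizontal distance between packed_center and carton between 0.065 and 0.077 m and height (world z) of packed_center below 0.046 m and contact force between block and the fingers below 0.05 N and linear speed of block below 0.02 m/s); the robot touches nothing.
It fails at once if the yellow ball is pressed or knocked hard against the carton or the blue ball (over 25 N) (contact force between ornament and carton above 25 N or contact force between ornament and packed above 25 N).
It fails at once if the yellow ball is dropped (moves faster than 0.3 m/s while not held, a fall of about 5 mm) (contact force between ornament and the fingers below 0.05 N and linear speed of ornament above 0.3 m/s).
It fails at once if the cork piece is pressed hard against a ball (over 20 N) (contact force between block and ornament above 20 N or contact force between block and packed above 20 N).
It fails at once if the blue ball is moved out of its seat (over 20 mm) (distance of packed_center from where it was at the start of the episode above 0.02 m).
It fails at once if a bystander is shifted by more than 30 mm (distance of any of foam_brick, paint_jar_red, paint_jar_blue from where it was at the start of the episode above 0.03 m).
It also fails if it takes over 64 s, if anything falls off the work surface, if the arm or the gripper's body presses on something with over 40 N, if the wrist force passes 120 N, or if a joint passes its speed limit or range.

## Robot

A 6-joint arm with a two-finger parallel gripper is mounted at the origin on the work surface. World frame = base frame: x ahead of the robot, y to its left, z up, the work surface at z = 0. Lengths are in m, angles in rad, forces in N, time in s.
With the tool pointing down it reaches from about 0.3 to 0.95 m from the base axis. Payload 3.1 kg.
Tool frame: the origin (TCP) lies on the centre line of the jaws, within the pads' length; the fingertips stand 19 mm ahead of it and the grasp point (between the pads) is the TCP; z points along the fingers, y is the line along which they close (so a half turn about z gives the same grasp; the last joint's range is limited). The gripper opens to 85 mm and grips with 20 to 120 N. Pads are 22 mm wide; open, the fingers measure 114 mm over their backs; the gripper's body (76 mm by 85 mm) begins 54 mm behind the grasp point. The pads swing forward as they close: fully open they stand 13 mm farther back than shut.
Start: joints at [1.274, 0.308, 1.634, -0, 1.2, -0.07], TCP at [0.141, 0.609, 0.25] pointing down, gripper open.
Joint ranges: [-3.06, 3.06], [-0.79, 1.96], [0.05, 2.63], [-1.19, 4.34], [0.05, 2.64], [-2.94, 2.94]. Speed limits (rad/s): [2.79, 2.79, 3.14, 3.14, 3.14, 3.14].

## Interface

Orientations are given as a rotation vector (axis times angle).
In Python, from rig import manip gives the robot as it stands. The module is installed in compiled form; this text tells all that it offers.
- The arm moves only by the tool carry_out, never from a script. Its argument "moves" is a list of rows, each an object with "gripper": the opening, from -1 (shut) to 1 (fully open), so that 0 is half open; "offset": the shift along the tool's x, y, z scaled (see below), a list of three; "dr": the turn, a rotation vector about the tool's x, y, z scaled (see below), a list of three. In form: [{"gripper": gripper, "offset": [dx, dy, dz], "dr": [wx, wy, wz]}, ...]. A call has exactly 8 rows; each row shifts and turns the commanded pose from where the row before left it, along the tool's axes as they then stand; what a row does not reach is not made up. The controller multiplies each number of a shift by 4 cm and each number of a turn by 0.08 rad. A row lasts 1/12 s, in which the tool goes at most 41.7 mm and 7.16 degrees, less where a joint would pass 70% of its speed; a pose out of reach is approached as far as the arm can. A call with a number of a shift or a turn outside -1 to 1 is refused whole. A call with a gripper value outside its range is refused whole. The fingers move at their own pace and stop on an object; "force" is the grip in N (left out, the last holds). Time passes only in rows, so rows that do not move let the fingers close, or fill a call up. It gives the time, the measured TCP pose, the force, the opening and the grip force at its end, in the units of the state.
- manip.get_state(): the state, without advancing time (a new reading comes with each control period).
- manip.camera(name): name is "scene" or "side" or "wrist"; returns the picture (420x560x3 uint8, red, green, blue); there is no depth.
- manip.camera_model(name): a dict with "intrinsics" (3x3 intrinsics, pixels), "dist_coeffs" ([k1, k2, p1, p2, k3] as OpenCV has them; the pictures are not rectified), "R" (3x3) and "t" (3): a world point X has camera coordinates R X + t; the wrist camera has in their place "hand_eye" (4x4, takes a point from camera to tool coordinates, whose origin is the TCP and whose axes are the flange's). Camera axes: x right, y down, z forward; pixel columns grow to the right and rows downward; lengths in m; the calibration is good to about 2 mm. A picture is of the moment at which its call begins: read the wrist's pose just before it. camera_model takes no time and is no camera call.
- manip.sign_off(): hands the job in; it is judged then, once.
Trained networks look in the newest picture that a camera, given by its name, has taken for a name from the list of things; names that differ only in an ending like _2 or _b are one class to them, and where a whole thing is asked for, a point or a joint stands for the part that bears it (a point fixed in the world has none). Each returns a list of dicts, best first, with "score" (0 to 1); they miss things now and then, are a little off and sometimes report something else, mostly with a low value. They report only what shows in the picture. A call takes as long as a camera call. They do not tell look-alikes from the thing itself.
- manip.recognise(camera, target): "bbox" ([left, top, width, height] in pixels, round what is visible of it).
- manip.outline_of(camera, target): "region" (420x560 bool, what is visible of it) and "bbox" ([left, top, width, height] in pixels, round what is visible of it).
- manip.pinpoint(camera, target): "pixel" ([column, row] in pixels: a listed point, or the origin of a listed thing).
The state is a dict: "clock": time; "joint_positions": joint angles; "joint_vel": joint speeds; "joint_efforts": joint torques, N m; "eef_pos": TCP position; "ee_rot": TCP orientation; "force": force on the tool from outside, world axes, zero at the start; "ft_torque": the same for the moment, N m; "opening": opening from 0.0 (shut) to 1.0 (fully open); "finger_force": force on a finger pad.
Only numpy, scipy, OpenCV 4.12 (cv2) and the standard library are available. Lean on these libraries where they do the work, as an engineer would, in place of code of your own. Each camera call takes 0.05 s, during which the arm holds its last target. There are 200 camera calls.

## Working session

There is one attempt and no reset: what is moved stays moved. The work goes in short steps, Python scripts to look and compute and a tool call to move; the robot and the scene stay as the last step left them, time stands still between calls to the robot, and variables do not carry over. Pictures are saved under pics/ and viewed, at most 10 in all, crops included, and the job is handed in when it is done.

Besides the shell and the picture viewer there is one more tool, called as name([rows], argument=value, ...), one row to a line, values as JSON. carry_out: Moves the arm, as the interface text tells. Its arguments: {"type":"object","properties":{"moves":{"type":"array","items":{"type":"object","properties":{"gripper":{"type":"number"},"offset":{"type":"array","items":{"type":"number","minimum":-1,"maximum":1}},"dr":{"type":"array","items":{"type":"number","minimum":-1,"maximum":1}}}}},"force":{"type":"number"}},"required":["moves"]}

```bash
mkdir -p pics; python3 - <<'E'
from rig import manip
import cv2,numpy as np
s=manip.get_state(); print(s)
for c in ["scene","side"]:
    im=manip.camera(c); cv2.imwrite(f"pics/{c}0.png",im[:,:,::-1])
    m=manip.camera_model(c); print(c,m)
    for t in ["ornament_center","carton","empty_seat","packed_center","gap","block_center","stand","foam_brick","paint_jar_red","paint_jar_blue"]:
        print(c,t,[(np.round(d["pixel"],1).tolist(),round(d["score"],2)) for d in manip.pinpoint(c,t)][:4])
print(manip.camera_model("wrist"))
E
```

```text
{'clock': 0.0, 'joint_positions': array([ 1.27432347e+00,  3.09000824e-01,  1.63520750e+00,  1.51890569e-05,
        1.19967969e+00, -6.97100810e-02]), 'joint_vel': array([ 1.74395445e-04, -1.59070901e-05, -9.21760113e-04,  2.01344983e-03,
        1.20950761e-03,  1.42510985e-03]), 'joint_efforts': array([-1.65883386e-03, -4.15242255e+01, -2.76674563e+01, -2.48635379e-04,
        1.00298412e-02, -2.92083744e-07]), 'eef_pos': array([0.1403149 , 0.6082435 , 0.24903964]), 'ee_rot': array([-0.35539499, -3.12098914,  0.00354074]), 'force': array([-0.16169615,  0.67873434,  0.7314576 ]), 'ft_torque': array([ 0.01841328, -0.00546747,  0.04433819]), 'finger_force': 0.0, 'opening': 1.0016618460542845}
scene {'intrinsics': array([[455.95841028,   0.        , 270.92557537],
       [  0.        , 455.95841028, 217.75353505],
       [  0.        ,   0.        ,   1.        ]]), 'dist_coeffs': array([-0.04199741,  0.        ,  0.        ,  0.        ,  0.        ]), 'R': array([[ 0.40232417,  0.91523695,  0.02183084],
       [ 0.48422192, -0.19249814, -0.85350665],
       [-0.77695843,  0.35395733
[... 1472 characters left out ...]
([361.2, 237.1], 0.72), ([334.2, 322.4], 0.25)]
side paint_jar_blue [([335.9, 220.4], 0.95)]
{'intrinsics': array([[311.40307995,   0.        , 278.65322422],
       [  0.        , 311.40307995, 212.69745473],
       [  0.        ,   0.        ,   1.        ]]), 'dist_coeffs': array([-0.0662545,  0.       ,  0.       ,  0.       ,  0.       ]), 'hand_eye': array([[ 1.06556435e-04, -9.59272757e-01, -2.82481445e-01,
         7.19226599e-02],
       [ 9.99999985e-01,  6.46401770e-05,  1.57705481e-04,
        -7.14487338e-04],
       [-1.33022921e-04, -2.82481457e-01,  9.59272750e-01,
        -1.23117845e-01],
       [ 0.00000000e+00,  0.00000000e+00,  0.00000000e+00,
         1.00000000e+00]])}
```

View pics/scene0.png

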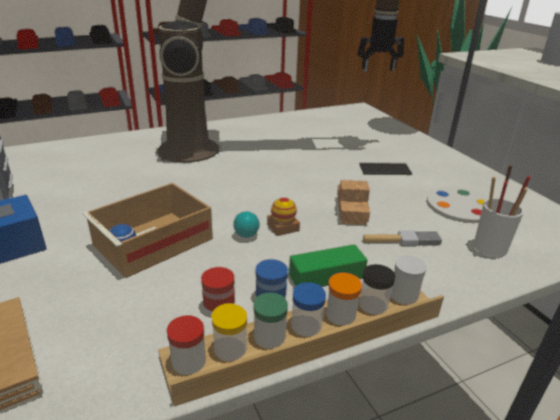

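View pics/side0.png

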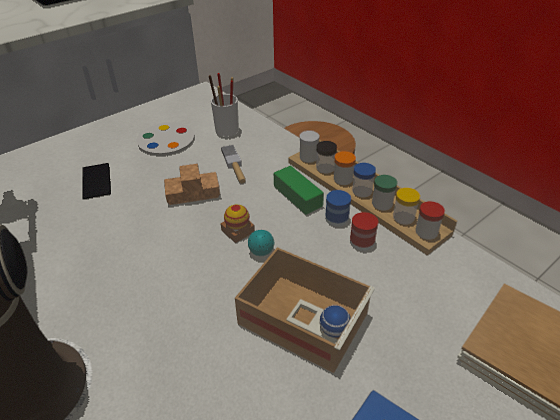

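Scene shows candidates for the ornament: yellow banded ball on stand (284,210), the turquoise ball on the table (246,224), the blue ball in the carton (121,233). I choose the yellow one; side view has it at (236,215). Cork with rib is at (192,183) in side; carton at lower centre with its bare end towards upper left.

```bash
cat > h.py <<'E'
from rig import manip
import cv2,numpy as np
from scipy.spatial.transform import Rotation as Ro
def cam(name,s=None):
    m=manip.camera_model(name)
    if name=="wrist":
        s=s or manip.get_state()
        T=np.eye(4);T[:3,:3]=Ro.from_rotvec(s["ee_rot"]).as_matrix();T[:3,3]=s["eef_pos"]
        C=np.linalg.inv(T@np.array(m["hand_eye"]));return m["intrinsics"],m["dist_coeffs"],C[:3,:3],C[:3,3]
    return m["intrinsics"],m["dist_coeffs"],np.array(m["R"]),np.array(m["t"])
def plane(c,px,z):
    K,D,R,t=c
    u=cv2.undistortPoints(np.array(px,float).reshape(-1,1,2),K,D).reshape(-1,2)
    d=np.c_[u,np.ones(len(u))]@R; o=-R.T@t
    return o+d*((z-o[2])/d[:,2])[:,None]
def proj(c,X):
    K,D,R,t=c
    return cv2.projectPoints(np.array(X,float).reshape(-1,1,3),cv2.Rodrigues(R)[0],t,K,D)[0].reshape(-1,2)
def tool(s,P,yaw=None):
    "world point -> offset in tool axes (m)"
    return Ro.from_rotvec(s["ee_rot"]).as_matrix().T@(np.array(P)-s["eef_pos"])
E
python3 - <<'E'
from h import *
s=cam("side");c=cam("scene")
print("orn",plane(s,[236.5,215.4],.049),plane(c,[283.5,210.5],.049))
print("turq",plane(s,[262,243],.031),plane(c,[246,224],.031))
print("block",plane(s,[191.5,181.7],.039),plane(c,[350.5,200.3],.039))
g=plane(s,[[334.2,321.5],[307,309],[273.1,303.1],[304.7,315.2]],0.041); g[2]=plane(s,[273.1,303.1],.005)[0]; g[3]=plane(s,[304.7,315.2],0)[0]
print("pk,seat,gap,carton",g,plane(c,[118.9,239.2],.041))
print("rim side", plane(s,[[277,251],[373,288],[337,340],[237,292]],.085))
print("jars",plane(s,[[335.9,220.4],[361,237]],0),"foam",plane(s,[296.6,194.7],0))
# cork outer corners side
print("cork",plane(s,[[165,181],[219,175],[219,187],[168,193]],.042),Ro.from_rotvec(manip.get_state()["ee_rot"]).as_matrix())
E
```

```text
orn [[0.54460747 0.09184998 0.049     ]] [[0.54864776 0.08771937 0.049     ]]
turq [[ 0.54308424 -0.00880983  0.031     ]] [[ 0.54488249 -0.00521247  0.031     ]]
block [[0.54012611 0.29180659 0.039     ]] [[0.54959666 0.27314258 0.039     ]]
pk,seat,gap,carton [[ 0.50852614 -0.27988809  0.041     ]
 [ 0.48863478 -0.22284092  0.041     ]
 [ 0.46377018 -0.14468573  0.005     ]
 [ 0.49611857 -0.20906415  0.        ]] [[ 0.51623585 -0.28464045  0.041     ]]
rim side [[ 0.520041   -0.09249892  0.085     ]
 [ 0.59819638 -0.29446256  0.085     ]
 [ 0.45943925 -0.33208899  0.085     ]
 [ 0.38886436 -0.12674796  0.085     ]]
jars [[ 7.55127208e-01 -4.37598109e-02  1.11022302e-16]
 [ 7.58378933e-01 -1.26993593e-01  0.00000000e+00]] foam [[0.748655   0.09985385 0.        ]]
cork [[0.48603436 0.33802674 0.042     ]
 [0.61118524 0.26426067 0.042     ]
 [0.58094303 0.22047668 0.042     ]
 [0.4659321  0.28737185 0.042     ]] [[-9.74406262e-01  2.24794208e-01  6.49442830e-06]
 [ 2.24794208e-01  9.74406262e-01  1.20428870e-05]
 [-3.62104037e-06  1.31945743e-05 -1.00000000e+00]]
```

```bash
cat >> h.py <<'E'
def plan(P,yaw,n,s=None):
    "rows bringing the tool (pointing down) to P with tool y at world angle yaw (rad) in n equal rows; prints offset/dr in move units"
    s=s or manip.get_state(); M=Ro.from_rotvec(s["ee_rot"]).as_matrix(); a=np.arctan2(M[1,1],M[0,1])
    d=(yaw-a+np.pi/2)%np.pi-np.pi/2; st=(np.array(P)-s["eef_pos"])/n
    # level target: y=(c,s,0), z=(0,0,-1)
    yw=a+d; Mt=np.array([[-(-np.sin(yw))*-1,np.cos(yw),0],[np.cos(yw),np.sin(yw),0],[0,0,-1]])
    w=Ro.from_matrix(M.T@Mt).as_rotvec()/n; cur=Ro.from_matrix(M); rows=[]
    for i in range(n):
        rows.append((np.round(cur.inv().apply(st)/.04,2).tolist(),np.round(w/.08,2).tolist())); cur=cur*Ro.from_rotvec(w)
    for r in rows: print(r)
E
python3 -c "
from h import *
plan([.5466,.09,.2],.33,16)"
```

```text
([-0.8, -0.65, 0.08], [0.0, -0.0, 0.79])
([-0.84, -0.6, 0.08], [0.0, -0.0, 0.79])
([-0.88, -0.54, 0.08], [0.0, -0.0, 0.79])
([-0.91, -0.48, 0.08], [0.0, -0.0, 0.79])
([-0.94, -0.43, 0.08], [0.0, -0.0, 0.79])
([-0.96, -0.37, 0.08], [0.0, -0.0, 0.79])
([-0.98, -0.3, 0.08], [0.0, -0.0, 0.79])
([-1.0, -0.24, 0.08], [0.0, -0.0, 0.79])
([-1.01, -0.18, 0.08], [0.0, -0.0, 0.79])
([-1.02, -0.11, 0.08], [0.0, -0.0, 0.79])
([-1.03, -0.05, 0.08], [0.0, -0.0, 0.79])
([-1.03, 0.02, 0.08], [0.0, -0.0, 0.79])
([-1.03, 0.08, 0.08], [0.0, -0.0, 0.79])
([-1.02, 0.15, 0.08], [0.0, -0.0, 0.79])
([-1.01, 0.21, 0.08], [0.0, -0.0, 0.79])
([-0.99, 0.28, 0.08], [0.0, -0.0, 0.79])
```

carry_out([
  {"gripper":1,"offset":[-0.8,-0.65,0.08],"dr":[0,0,0.79]},
  {"gripper":1,"offset":[-0.84,-0.6,0.08],"dr":[0,0,0.79]},
  {"gripper":1,"offset":[-0.88,-0.54,0.08],"dr":[0,0,0.79]},
  {"gripper":1,"offset":[-0.91,-0.48,0.08],"dr":[0,0,0.79]},
  {"gripper":1,"offset":[-0.94,-0.43,0.08],"dr":[0,0,0.79]},
  {"gripper":1,"offset":[-0.96,-0.37,0.08],"dr":[0,0,0.79]},
  {"gripper":1,"offset":[-0.98,-0.3,0.08],"dr":[0,0,0.79]},
  {"gripper":1,"offset":[0,0,0],"dr":[0,0,0]},
])

```text
clock: 1.77
eef_pos: [0.3217, 0.3764, 0.2272]
ee_rot: [1.042, 2.961, -0.005]
force: [-0.1, 0.4, -0.1]
opening: 0.993
finger_force: 0.0
```

```bash
python3 -c "
from h import *
print(manip.get_state()['eef_pos'],manip.get_state()['clock'])
im=manip.camera('wrist');cv2.imwrite('pics/w1.png',im[:,:,::-1])
c=cam('wrist')
for d in manip.pinpoint('wrist','block_center')[:2]: print(d['pixel'],d['score'],plane(c,d['pixel'],.039))
plan([.5466,.09,.2],.33,11)"
```

```text
[0.32165745 0.37643565 0.22722239] 1.7667
[332.6, 368.9] 0.74 [[0.53715123 0.29096481 0.039     ]]
([-0.82, -0.19, 0.06], [0.0, -0.0, 0.65])
([-0.82, -0.15, 0.06], [0.0, -0.0, 0.65])
([-0.83, -0.11, 0.06], [0.0, -0.0, 0.65])
([-0.84, -0.07, 0.06], [0.0, -0.0, 0.65])
([-0.84, -0.02, 0.06], [0.0, -0.0, 0.65])
([-0.84, 0.02, 0.06], [0.0, -0.0, 0.65])
([-0.84, 0.06, 0.06], [0.0, -0.0, 0.65])
([-0.83, 0.11, 0.06], [0.0, -0.0, 0.65])
([-0.83, 0.15, 0.06], [0.0, -0.0, 0.65])
([-0.82, 0.19, 0.06], [0.0, -0.0, 0.65])
([-0.81, 0.23, 0.06], [0.0, -0.0, 0.65])
```

carry_out([
  {"gripper":1,"offset":[-0.82,-0.19,0.06],"dr":[0,0,0.65]},
  {"gripper":1,"offset":[-0.82,-0.15,0.06],"dr":[0,0,0.65]},
  {"gripper":1,"offset":[-0.83,-0.11,0.06],"dr":[0,0,0.65]},
  {"gripper":1,"offset":[-0.84,-0.07,0.06],"dr":[0,0,0.65]},
  {"gripper":1,"offset":[-0.84,-0.02,0.06],"dr":[0,0,0.65]},
  {"gripper":1,"offset":[-0.84,0.02,0.06],"dr":[0,0,0.65]},
  {"gripper":1,"offset":[-0.84,0.06,0.06],"dr":[0,0,0.65]},
  {"gripper":1,"offset":[-0.83,0.11,0.06],"dr":[0,0,0.65]},
])

```text
clock: 2.53
eef_pos: [0.4853, 0.1714, 0.209]
ee_rot: [1.622, 2.69, 0.002]
force: [-0.9, -0.0, 0.8]
opening: 0.999
finger_force: 0.0
```

carry_out([
  {"gripper":1,"offset":[-0.83,0.15,0.06],"dr":[0,0,0.65]},
  {"gripper":1,"offset":[-0.82,0.19,0.06],"dr":[0,0,0.65]},
  {"gripper":1,"offset":[-0.81,0.23,0.06],"dr":[0,0,0.65]},
  {"gripper":1,"offset":[0,0,0],"dr":[0,0,0]},
  {"gripper":1,"offset":[0,0,0],"dr":[0,0,0]},
  {"gripper":1,"offset":[0,0,0],"dr":[0,0,0]},
  {"gripper":1,"offset":[0,0,0],"dr":[0,0,0]},
  {"gripper":1,"offset":[0,0,0],"dr":[0,0,0]},
])

```text
clock: 3.2
eef_pos: [0.5459, 0.0927, 0.2015]
ee_rot: [-1.823, -2.558, -0.0]
force: [-0.1, 0.5, -0.4]
opening: 1.0
finger_force: 0.0
```

```bash
python3 -c "
from h import *
s=manip.get_state();print(s['eef_pos'],s['clock'])
c=cam('wrist',s)
im=manip.camera('wrist');cv2.imwrite('pics/w2.png',im[:,:,::-1])
for t,z in (('ornament_center',.049),('stand',0)):
  for d in manip.pinpoint('wrist',t)[:3]: print(t,d['pixel'],d['score'],plane(c,d['pixel'],z))
for d in manip.outline_of('wrist','ornament_center')[:2]:
  e=cv2.minEnclosingCircle(np.argwhere(d['region'])[:,::-1].astype(np.float32)); print(d['bbox'],e,plane(c,e[0],.049))
"
```

```text
[0.54585868 0.09266774 0.20151974] 3.2
ornament_center [275.3, 206.9] 0.85 [[0.54389717 0.08750785 0.049     ]]
ornament_center [246.6, 282.8] 0.55 [[0.5422037 0.0043909 0.049    ]]
[243.2, 173.3, 65.9, 66.5] ((273.9771423339844, 204.11888122558594), 34.3260612487793) [[0.54189924 0.08960954 0.049     ]]
[218.3, 252.4, 54.5, 58.8] ((244.87506103515625, 281.4905700683594), 29.6563777923584) [[0.54015595 0.0052204  0.049     ]]
```

View pics/w2.png

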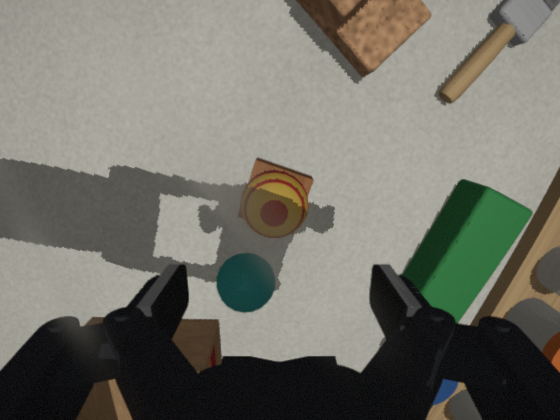

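```bash
python3 -c "
from h import *
plan([.544,.089,.05],.34,7)"
```

```text
([-0.01, -0.01, 0.54], [0.0, -0.0, -0.02])
([-0.01, -0.01, 0.54], [0.0, -0.0, -0.02])
([-0.01, -0.01, 0.54], [0.0, -0.0, -0.02])
([-0.01, -0.01, 0.54], [0.0, -0.0, -0.02])
([-0.01, -0.01, 0.54], [0.0, -0.0, -0.02])
([-0.01, -0.01, 0.54], [0.0, -0.0, -0.02])
([-0.01, -0.01, 0.54], [0.0, -0.0, -0.02])
```

carry_out([
  {"gripper":1,"offset":[-0.01,-0.01,0.54],"dr":[0,0,0]},
  {"gripper":1,"offset":[-0.01,-0.01,0.54],"dr":[0,0,0]},
  {"gripper":1,"offset":[-0.01,-0.01,0.54],"dr":[0,0,0]},
  {"gripper":1,"offset":[-0.01,-0.01,0.54],"dr":[0,0,0]},
  {"gripper":1,"offset":[-0.01,-0.01,0.54],"dr":[0,0,0]},
  {"gripper":1,"offset":[-0.01,-0.01,0.54],"dr":[0,0,0]},
  {"gripper":1,"offset":[-0.01,-0.01,0.5],"dr":[0,0,0]},
  {"gripper":1,"offset":[0,0,0],"dr":[0,0,0]},
], force=30)

```text
clock: 4.07
eef_pos: [0.541, 0.0873, 0.048]
ee_rot: [-1.823, -2.551, 0.009]
force: [-0.7, -0.8, 0.0]
opening: 0.996
finger_force: 0.0
```

```bash
python3 -c "
from h import *
s=manip.get_state();print(s['eef_pos'],s['force'],s['clock'])
c=cam('wrist',s)
im=manip.camera('wrist');cv2.imwrite('pics/w3.png',im[:,:,::-1])
for d in manip.pinpoint('wrist','ornament_center')[:3]: print(d['pixel'],d['score'],plane(c,d['pixel'],.049))
"
```

```text
[0.54099417 0.08728596 0.04796636] [-0.6684126  -0.82721925  0.02059225] 4.0667
[286.2, 286.5] 0.88 [[0.54317734 0.08946741 0.049     ]]
```

View pics/w3.png

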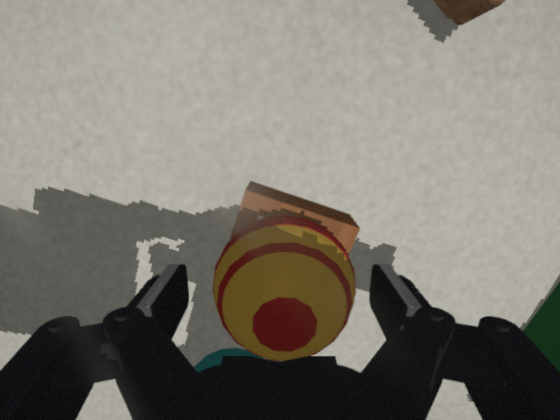

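The yellow ball sits between the open pads at (285,288), with the stand behind it; a 3 mm sideways correction, then grip.

carry_out([
  {"gripper":1,"offset":[0.03,0.07,-0.03],"dr":[0,0,0]},
  {"gripper":0.7,"offset":[0,0,0],"dr":[0,0,0]},
  {"gripper":0.5,"offset":[0,0,0],"dr":[0,0,0]},
  {"gripper":0.3,"offset":[0,0,0],"dr":[0,0,0]},
  {"gripper":0,"offset":[0,0,0],"dr":[0,0,0]},
  {"gripper":0,"offset":[0,0,0],"dr":[0,0,0]},
  {"gripper":0,"offset":[0,0,0],"dr":[0,0,0]},
  {"gripper":0,"offset":[0,0,0],"dr":[0,0,0]},
], force=30)

```text
clock: 4.83
eef_pos: [0.5447, 0.0891, 0.0547]
ee_rot: [-1.824, -2.553, 0.007]
force: [-8.7, -1.7, 9.8]
opening: 0.708
finger_force: 30.1
```

```bash
python3 -c "
from h import *
s=manip.get_state();print(s['eef_pos'],s['force'],s['ft_torque'],s['clock'])
im=manip.camera('side');cv2.imwrite('pics/s3.png',cv2.resize(im[130:290,150:350,::-1],None,fx=4,fy=3.75,interpolation=3)[:600])
c=cam('wrist',s)
im=manip.camera('wrist')
for d in manip.pinpoint('wrist','ornament_center')[:3]: print(d['pixel'],d['score'],plane(c,d['pixel'],.049))
for d in manip.pinpoint('side','ornament_center')[:3]: print(d['pixel'],d['score'])
"
```

```text
[0.54473363 0.08906539 0.05473209] [-8.65297674 -1.73902388  9.83049619] [-0.2687241   1.30764407  0.03779609] 4.8333
[280.1, 277.5] 0.83 [[0.54409977 0.09113848 0.049     ]]
[234.5, 213.4] 0.87
[263.1, 243.0] 0.82
```

View pics/s3.png

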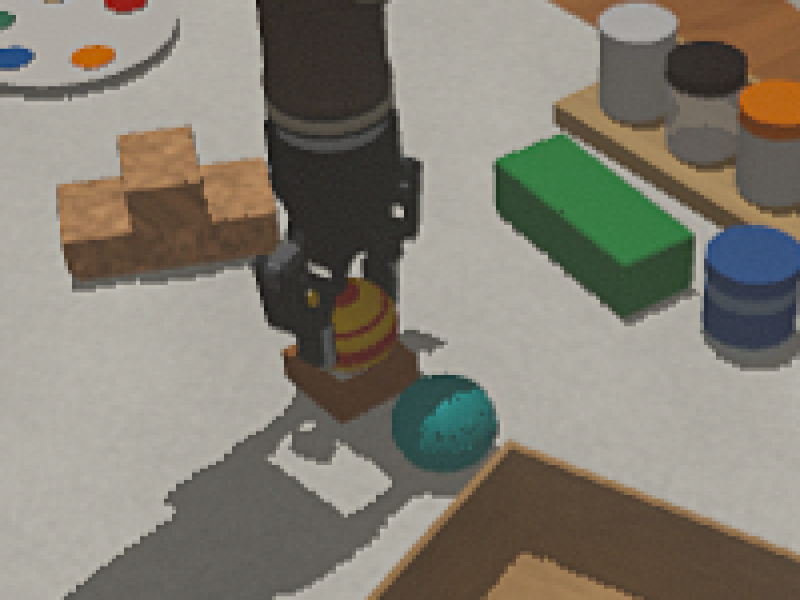

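Side crop: fingers hold the ball at crop (365,320) still on the stand, gripped a bit above its equator (upward reaction on the wrist). I'll open, lower and regrasp.

carry_out([
  {"gripper":0.6,"offset":[0,0,0],"dr":[0,0,0]},
  {"gripper":0.9,"offset":[0,0,0],"dr":[0,0,0]},
  {"gripper":1,"offset":[0,0,0],"dr":[0,0,0]},
  {"gripper":1,"offset":[0,0,0],"dr":[0,0,0]},
  {"gripper":1,"offset":[0,0,0],"dr":[0,0,0]},
  {"gripper":1,"offset":[0,0,0],"dr":[0,0,0]},
  {"gripper":1,"offset":[0,0,0],"dr":[0,0,0]},
  {"gripper":1,"offset":[0,0,0],"dr":[0,0,0]},
])

```text
clock: 5.7
eef_pos: [0.5471, 0.0895, 0.0529]
ee_rot: [-1.827, -2.556, 0.0]
force: [-0.3, -0.2, -0.3]
opening: 0.997
finger_force: 0.0
```

```bash
python3 -c "
from h import *
s=manip.get_state();print(s['eef_pos'],s['force'],s['clock'])
c=cam('wrist',s)
im=manip.camera('wrist')
for d in manip.pinpoint('wrist','ornament_center')[:1]: print(d['pixel'],d['score'],plane(c,d['pixel'],.049))
im=manip.camera('side')
for d in manip.pinpoint('side','ornament_center')[:1]: print(d['pixel'],d['score'])
print(manip.get_state()['eef_pos'])
"
```

```text
[0.54712592 0.08951096 0.05294253] [-0.27701694 -0.19890025 -0.27066121] 5.7
[271.0, 280.9] 0.68 [[0.54284099 0.0895108  0.049     ]]
[233.9, 215.0] 0.86
[0.54709182 0.08950483 0.05298348]
```

carry_out([
  {"gripper":1,"offset":[0.03,-0.08,0],"dr":[0,0,0]},
  {"gripper":1,"offset":[0,0,0.2],"dr":[0,0,0]},
  {"gripper":1,"offset":[0,0,0],"dr":[0,0,0]},
  {"gripper":1,"offset":[0,0,0],"dr":[0,0,0]},
  {"gripper":0.5,"offset":[0,0,0],"dr":[0,0,0]},
  {"gripper":0.2,"offset":[0,0,0],"dr":[0,0,0]},
  {"gripper":0,"offset":[0,0,0],"dr":[0,0,0]},
  {"gripper":0,"offset":[0,0,0],"dr":[0,0,0]},
], force=30)

```text
clock: 6.57
eef_pos: [0.543, 0.0894, 0.0453]
ee_rot: [-1.826, -2.555, 0.002]
force: [-3.1, -1.4, 4.4]
opening: 0.709
finger_force: 31.6
```

carry_out([
  {"gripper":0,"offset":[0,0,0],"dr":[0,0,0]},
  {"gripper":0,"offset":[0,0,0],"dr":[0,0,0]},
  {"gripper":0,"offset":[0,0,0],"dr":[0,0,0]},
  {"gripper":0,"offset":[0,0,0],"dr":[0,0,0]},
  {"gripper":0,"offset":[0,0,0],"dr":[0,0,0]},
  {"gripper":0,"offset":[0,0,0],"dr":[0,0,0]},
  {"gripper":0,"offset":[0,0,0],"dr":[0,0,0]},
  {"gripper":0,"offset":[0,0,0],"dr":[0,0,0]},
])

```text
clock: 7.23
eef_pos: [0.5431, 0.0894, 0.0453]
ee_rot: [-1.826, -2.555, 0.002]
force: [-3.8, -1.4, 5.5]
opening: 0.707
finger_force: 31.7
```

carry_out([
  {"gripper":0,"offset":[0,0,-0.05],"dr":[0,0,0]},
  {"gripper":0,"offset":[0,0,-0.1],"dr":[0,0,0]},
  {"gripper":0,"offset":[0,0,-0.15],"dr":[0,0,0]},
  {"gripper":0,"offset":[0,0,-0.1],"dr":[0,0,0]},
  {"gripper":0,"offset":[0,0,-0.05],"dr":[0,0,0]},
  {"gripper":0,"offset":[0,0,0],"dr":[0,0,0]},
  {"gripper":0,"offset":[0,0,0],"dr":[0,0,0]},
  {"gripper":0,"offset":[0,0,0],"dr":[0,0,0]},
])

```text
clock: 7.9
eef_pos: [0.5436, 0.0896, 0.063]
ee_rot: [-1.827, -2.556, 0.0]
force: [1.1, -0.4, -1.4]
opening: 0.71
finger_force: 32.7
```

```bash
python3 -c "
from h import *
s=manip.get_state();print(s['eef_pos'],s['force'],s['clock'])
c=cam('wrist',s)
im=manip.camera('wrist')
for d in manip.pinpoint('wrist','ornament_center')[:1]: print(d['pixel'],d['score'],plane(c,d['pixel'],.067))
im=manip.camera('side')
for d in manip.pinpoint('side','ornament_center')[:1]: print(d['pixel'],d['score'])
S=cam('side');print(proj(S,[[.5435,.0895,z] for z in (.049,.055,.06,.065,.067,.07)]))
"
```

```text
[0.54359432 0.08959034 0.062983  ] [ 1.12130751 -0.42090494 -1.4423427 ] 7.9
[281.0, 290.9] 0.95 [[0.54372219 0.09059072 0.067     ]]
[233.9, 209.0] 0.84
[[236.70371785 216.08185817]
 [236.52593762 214.23643955]
 [236.37688311 212.68908509]
 [236.22699928 211.13301239]
 [236.166812   210.50812593]
 [236.07627929 209.56814865]]
```

carry_out([
  {"gripper":0,"offset":[0,0,-0.3],"dr":[0,0,0]},
  {"gripper":0,"offset":[0,0,-0.6],"dr":[0,0,0]},
  {"gripper":0,"offset":[0,0,-0.8],"dr":[0,0,0]},
  {"gripper":0,"offset":[0,0,-0.8],"dr":[0,0,0]},
  {"gripper":0,"offset":[0,0,-0.8],"dr":[0,0,0]},
  {"gripper":0,"offset":[0,0,-0.6],"dr":[0,0,0]},
  {"gripper":0,"offset":[0,0,-0.4],"dr":[0,0,0]},
  {"gripper":0,"offset":[0,0,-0.1],"dr":[0,0,0]},
])

```text
clock: 8.77
eef_pos: [0.5461, 0.0898, 0.2442]
ee_rot: [1.823, 2.551, 0.009]
force: [0.3, -0.2, -1.9]
opening: 0.708
finger_force: 33.0
```

```bash
python3 -c "
from h import *
plan([.505,-.27,.24],.31,14)"
```

```text
([-0.58, -0.28, 0.01], [0.01, 0.0, 0.02])
([-0.58, -0.28, 0.01], [0.01, 0.0, 0.02])
([-0.58, -0.28, 0.01], [0.01, 0.0, 0.02])
([-0.59, -0.28, 0.01], [0.01, 0.0, 0.02])
([-0.59, -0.27, 0.01], [0.01, 0.0, 0.02])
([-0.59, -0.27, 0.01], [0.01, 0.0, 0.02])
([-0.59, -0.27, 0.01], [0.01, 0.0, 0.02])
([-0.59, -0.27, 0.01], [0.01, 0.0, 0.02])
([-0.59, -0.27, 0.01], [0.01, 0.0, 0.02])
([-0.59, -0.27, 0.01], [0.01, 0.0, 0.02])
([-0.59, -0.27, 0.01], [0.01, 0.0, 0.02])
([-0.59, -0.27, 0.01], [0.01, 0.0, 0.02])
([-0.59, -0.27, 0.01], [0.01, 0.0, 0.02])
([-0.59, -0.27, 0.01], [0.01, 0.0, 0.02])
```

carry_out([
  {"gripper":0,"offset":[-0.3,-0.14,0],"dr":[0,0,0]},
  {"gripper":0,"offset":[-0.6,-0.28,0],"dr":[0,0,0.04]},
  {"gripper":0,"offset":[-0.7,-0.33,0.01],"dr":[0,0,0.04]},
  {"gripper":0,"offset":[-0.7,-0.33,0.01],"dr":[0,0,0.04]},
  {"gripper":0,"offset":[-0.7,-0.33,0.01],"dr":[0,0,0.04]},
  {"gripper":0,"offset":[-0.7,-0.33,0.01],"dr":[0,0,0.04]},
  {"gripper":0,"offset":[-0.7,-0.33,0.01],"dr":[0,0,0.04]},
  {"gripper":0,"offset":[-0.7,-0.33,0.01],"dr":[0,0,0.04]},
])

```text
clock: 9.43
eef_pos: [0.5145, -0.1361, 0.2344]
ee_rot: [-1.854, -2.532, 0.003]
force: [0.2, 0.4, -1.4]
opening: 0.71
finger_force: 33.0
```

carry_out([
  {"gripper":0,"offset":[-0.7,-0.33,0],"dr":[0,0,0]},
  {"gripper":0,"offset":[-0.7,-0.33,0],"dr":[0,0,0]},
  {"gripper":0,"offset":[-0.7,-0.33,0],"dr":[0,0,0]},
  {"gripper":0,"offset":[-0.6,-0.28,0],"dr":[0,0,0]},
  {"gripper":0,"offset":[-0.3,-0.14,0],"dr":[0,0,0]},
  {"gripper":0,"offset":[0,0,0],"dr":[0,0,0]},
  {"gripper":0,"offset":[0,0,0],"dr":[0,0,0]},
  {"gripper":0,"offset":[0,0,0],"dr":[0,0,0]},
])

```text
clock: 10.1
eef_pos: [0.4987, -0.2645, 0.2356]
ee_rot: [-1.854, -2.533, -0.001]
force: [0.3, 1.1, -0.7]
opening: 0.714
finger_force: 33.0
```

```bash
python3 -c "
from h import *
s=manip.get_state();print(s['eef_pos'],s['ee_rot'],s['finger_force'],s['clock'])
c=cam('wrist',s)
im=manip.camera('wrist');cv2.imwrite('pics/w4.png',im[:,:,::-1])
for t,z in (('ornament_center',.243),('empty_seat',.041),('gap',.005),('carton',0),('packed_center',.041)):
  for d in manip.pinpoint('wrist',t)[:2]: print(t,d['pixel'],d['score'],plane(c,d['pixel'],z))
"
```

```text
[ 0.49867806 -0.26452732  0.23555704] [-1.85364374e+00 -2.53305890e+00 -8.75095505e-04] 32.99904227256775 10.1
ornament_center [282.4, 291.0] 0.57 [[ 0.49879028 -0.26151037  0.243     ]]
ornament_center [284.0, 210.5] 0.34 [[ 0.4886284  -0.22787145  0.243     ]]
empty_seat [286.5, 143.6] 0.74 [[ 0.49034774 -0.21430546  0.041     ]]
gap [284.5, 73.7] 0.69 [[ 0.46729852 -0.14722791  0.005     ]]
carton [283.9, 137.2] 0.61 [[ 0.48712519 -0.2106531   0.        ]]
packed_center [287.8, 210.5] 0.87 [[ 0.51318492 -0.28014106  0.041     ]]
```

View pics/w4.png

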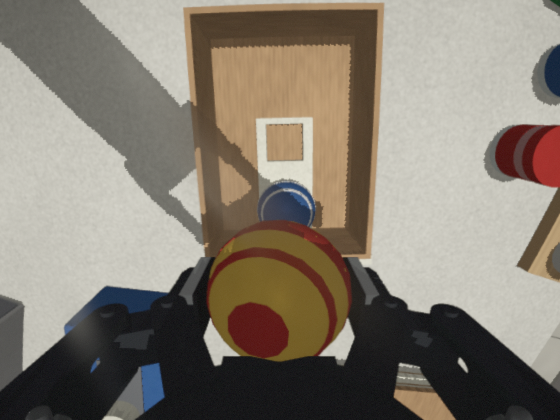

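```bash
python3 - <<'E'
from h import *
from scipy.optimize import least_squares
c=cam('wrist')
M=np.array([[-.08,.11,.085],[.08,.11,.085],[-.075,.105,.005],[.075,.105,.005],[-.03,.023,.017],[.03,.023,.017],[-.02,.017,.017],[.02,.017,.017],[.02,-.023,.017],[-.02,-.023,.017]])
px=np.array([[185,9],[383,3],[211,45],[351,45],[257,118],[312.5,118],[267,123],[303,123],[303,161],[267,161]],float)
def W(p): 
    C,S=np.cos(p[2]),np.sin(p[2]); return np.c_[p[0]+C*M[:,0]-S*M[:,1],p[1]+S*M[:,0]+C*M[:,1],M[:,2]]
f=lambda p:(proj(c,W(p))-px).ravel()
r=least_squares(f,[.489,-.21,.3],loss='soft_l1');p=r.x;print(p);print(f(p).reshape(-1,2).round(1))
C,S=np.cos(p[2]),np.sin(p[2])
print("seat",p[0]+.003*S,p[1]-.003*C,"gap",p[0]-.0665*S,p[1]+.0665*C,"packed",p[0]+.071*S,p[1]-.071*C)
s=manip.get_state();m=Ro.from_rotvec(s['ee_rot']).as_matrix();print("toolyaw",np.arctan2(m[1,1],m[0,1]))
E
```

```text
[ 0.48998037 -0.21341739  0.3361303 ]
[[-2.  -0.2]
 [ 0.9  0.3]
 [-0.5 -5.1]
 [ 3.3 -9.1]
 [-0.9  1. ]
 [ 0.2 -0.6]
 [-1.2  1.5]
 [ 0.3  0.5]
 [ 0.6  0.1]
 [ 0.2  1.1]]
seat 0.49096987741915615 -0.21624950749248076 gap 0.4680462459768312 -0.15063885956475143 packed 0.5133987542260353 -0.2804440982706907
toolyaw 0.3087007902668193
```

```bash
python3 -c "
from h import *
plan([.491,-.217,.15],.335,6)"
```

```text
([0.2, 0.03, 0.36], [0.0, -0.0, -0.05])
([0.2, 0.03, 0.36], [0.0, -0.0, -0.05])
([0.2, 0.03, 0.36], [0.0, -0.0, -0.05])
([0.2, 0.03, 0.36], [0.0, -0.0, -0.05])
([0.2, 0.03, 0.36], [0.0, -0.0, -0.05])
([0.2, 0.03, 0.36], [0.0, -0.0, -0.05])
```

carry_out([
  {"gripper":0,"offset":[0.2,0.03,0.36],"dr":[0,0,-0.05]},
  {"gripper":0,"offset":[0.2,0.03,0.36],"dr":[0,0,-0.05]},
  {"gripper":0,"offset":[0.2,0.03,0.36],"dr":[0,0,-0.05]},
  {"gripper":0,"offset":[0.2,0.03,0.36],"dr":[0,0,-0.05]},
  {"gripper":0,"offset":[0.2,0.03,0.36],"dr":[0,0,-0.05]},
  {"gripper":0,"offset":[0.2,0.03,0.36],"dr":[0,0,-0.05]},
  {"gripper":0,"offset":[0,0,0],"dr":[0,0,0]},
  {"gripper":0,"offset":[0,0,0],"dr":[0,0,0]},
])

```text
clock: 11.07
eef_pos: [0.4907, -0.217, 0.1497]
ee_rot: [-1.822, -2.557, 0.001]
force: [-0.4, 0.6, -0.6]
opening: 0.707
finger_force: 33.0
```

carry_out([
  {"gripper":0,"offset":[0,0,0.1],"dr":[0,0,0]},
  {"gripper":0,"offset":[0,0,0.2],"dr":[0,0,0]},
  {"gripper":0,"offset":[0,0,0.3],"dr":[0,0,0]},
  {"gripper":0,"offset":[0,0,0.3],"dr":[0,0,0]},
  {"gripper":0,"offset":[0,0,0.2],"dr":[0,0,0]},
  {"gripper":0,"offset":[0,0,0],"dr":[0,0,0]},
  {"gripper":0,"offset":[0,0,0],"dr":[0,0,0]},
  {"gripper":0,"offset":[0,0,0],"dr":[0,0,0]},
])

```text
clock: 11.73
eef_pos: [0.4913, -0.218, 0.1061]
ee_rot: [-1.825, -2.557, 0.0]
force: [0.3, -0.5, -1.0]
opening: 0.707
finger_force: 33.0
```

```bash
python3 -c "
from h import *
s=manip.get_state();print(s['eef_pos'],s['force'],s['finger_force'],s['clock'])
im=manip.camera('wrist');a=im
b=manip.camera('side');x=cv2.resize(b[230:380,220:400],(480,400),interpolation=3)
cv2.imwrite('pics/c5.png',np.hstack([cv2.resize(a,(320,240)),cv2.resize(x,(480,240))])[:,:,::-1] if 0 else np.hstack([cv2.resize(a[100:420,100:460],(320,400)),x])[:,:,::-1])
plan([.491,-.217,.055],.335,4)
for d in manip.pinpoint('side','ornament_center')[:3]: print(d['pixel'],d['score'])
S=cam('side');print(proj(S,[[.491,-.2162,.108],[.5134,-.2804,.041]]))
"
```

```text
[ 0.49133342 -0.21796812  0.10612934] [ 0.29173269 -0.52995916 -1.02869699] 33.02213430404663 11.7333
([0.01, -0.0, 0.32], [0.0, 0.0, -0.01])
([0.01, -0.0, 0.32], [0.0, 0.0, -0.01])
([0.01, -0.0, 0.32], [0.0, 0.0, -0.01])
([0.01, -0.0, 0.32], [0.0, 0.0, -0.01])
[305.5, 283.1] 0.78
[338.1, 220.5] 0.72
[264.2, 241.0] 0.61
[[306.39584902 284.70285574]
 [336.14339239 320.31489991]]
```

View pics/c5.png

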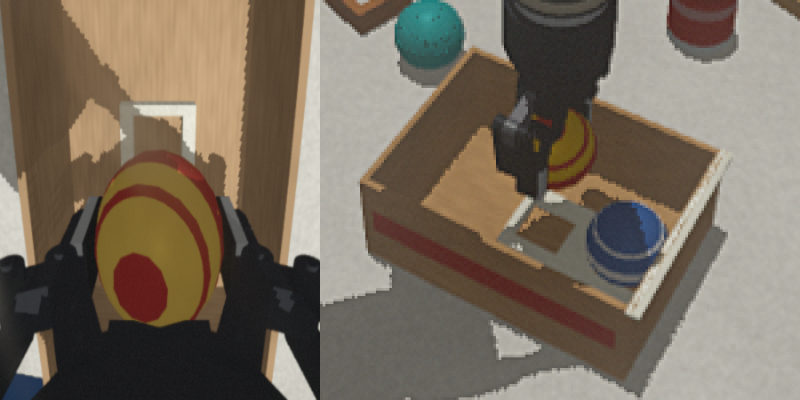

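Ball hangs centred over the strip's free hole, clear of walls and blue ball (side crop: ball (565,148), hole (550,230)). Lowering.

carry_out([
  {"gripper":0,"offset":[0.02,0,0.15],"dr":[0,0,0]},
  {"gripper":0,"offset":[0.01,0,0.25],"dr":[0,0,0]},
  {"gripper":0,"offset":[0,0,0.3],"dr":[0,0,0]},
  {"gripper":0,"offset":[0,0,0.3],"dr":[0,0,0]},
  {"gripper":0,"offset":[0,0,0.2],"dr":[0,0,0]},
  {"gripper":0,"offset":[0,0,0.1],"dr":[0,0,0]},
  {"gripper":0,"offset":[0,0,0],"dr":[0,0,0]},
  {"gripper":0,"offset":[0,0,0],"dr":[0,0,0]},
])

```text
clock: 12.55
eef_pos: [0.4906, -0.2166, 0.0537]
ee_rot: [-1.824, -2.556, 0.0]
force: [0.3, -0.1, -0.9]
opening: 0.707
finger_force: 33.0
```

carry_out([
  {"gripper":0,"offset":[0,0,0.06],"dr":[0,0,0]},
  {"gripper":0,"offset":[0,0,0.06],"dr":[0,0,0]},
  {"gripper":0,"offset":[0,0,0.05],"dr":[0,0,0]},
  {"gripper":0,"offset":[0,0,0.03],"dr":[0,0,0]},
  {"gripper":0,"offset":[0,0,0],"dr":[0,0,0]},
  {"gripper":0,"offset":[0,0,0],"dr":[0,0,0]},
  {"gripper":0,"offset":[0,0,0],"dr":[0,0,0]},
  {"gripper":0,"offset":[0,0,0],"dr":[0,0,0]},
])

```text
clock: 13.22
eef_pos: [0.4909, -0.2167, 0.0464]
ee_rot: [1.825, 2.557, 0.0]
force: [-0.1, 0.7, -1.6]
opening: 0.709
finger_force: 33.0
```

carry_out([
  {"gripper":0,"offset":[0,0,0.03],"dr":[0,0,0]},
  {"gripper":0,"offset":[0,0,0.03],"dr":[0,0,0]},
  {"gripper":0,"offset":[0,0,0.03],"dr":[0,0,0]},
  {"gripper":0,"offset":[0,0,0.03],"dr":[0,0,0]},
  {"gripper":0,"offset":[0,0,0],"dr":[0,0,0]},
  {"gripper":0,"offset":[0,0,0],"dr":[0,0,0]},
  {"gripper":0,"offset":[0,0,0],"dr":[0,0,0]},
  {"gripper":0,"offset":[0,0,0],"dr":[0,0,0]},
])

```text
clock: 13.88
eef_pos: [0.4909, -0.2167, 0.0415]
ee_rot: [1.825, 2.557, 0.0]
force: [0.8, 1.2, -1.3]
opening: 0.707
finger_force: 33.0
```

carry_out([
  {"gripper":0,"offset":[0,0,0.02],"dr":[0,0,0]},
  {"gripper":0,"offset":[0,0,0.02],"dr":[0,0,0]},
  {"gripper":0,"offset":[0,0,0],"dr":[0,0,0]},
  {"gripper":0,"offset":[0,0,0],"dr":[0,0,0]},
  {"gripper":0,"offset":[0,0,0],"dr":[0,0,0]},
  {"gripper":0,"offset":[0,0,0],"dr":[0,0,0]},
  {"gripper":0,"offset":[0,0,0],"dr":[0,0,0]},
  {"gripper":0,"offset":[0,0,0],"dr":[0,0,0]},
])

```text
clock: 14.55
eef_pos: [0.4909, -0.2167, 0.0399]
ee_rot: [1.825, 2.557, 0.0]
force: [0.8, 0.4, -1.7]
opening: 0.707
finger_force: 33.0
```

carry_out([
  {"gripper":0,"offset":[0,0,0.02],"dr":[0,0,0]},
  {"gripper":0,"offset":[0,0,0.02],"dr":[0,0,0]},
  {"gripper":0,"offset":[0,0,0],"dr":[0,0,0]},
  {"gripper":0,"offset":[0,0,0],"dr":[0,0,0]},
  {"gripper":0,"offset":[0,0,0],"dr":[0,0,0]},
  {"gripper":0,"offset":[0,0,0],"dr":[0,0,0]},
  {"gripper":0,"offset":[0,0,0],"dr":[0,0,0]},
  {"gripper":0,"offset":[0,0,0],"dr":[0,0,0]},
])

```text
clock: 15.22
eef_pos: [0.491, -0.2167, 0.0386]
ee_rot: [1.825, 2.557, 0.0]
force: [-0.0, 2.2, 4.0]
opening: 0.711
finger_force: 33.4
```

carry_out([
  {"gripper":0,"offset":[0.02,0,0],"dr":[0,0,0]},
  {"gripper":0,"offset":[0,0,0.01],"dr":[0,0,0]},
  {"gripper":0,"offset":[0,0,0],"dr":[0,0,0]},
  {"gripper":0,"offset":[0,0,0],"dr":[0,0,0]},
  {"gripper":0,"offset":[0,0,0],"dr":[0,0,0]},
  {"gripper":0,"offset":[0,0,0],"dr":[0,0,0]},
  {"gripper":0,"offset":[0,0,0],"dr":[0,0,0]},
  {"gripper":0,"offset":[0,0,0],"dr":[0,0,0]},
])

```text
clock: 15.88
eef_pos: [0.4909, -0.2162, 0.0383]
ee_rot: [1.825, 2.557, 0.0]
force: [-2.2, 1.0, 5.7]
opening: 0.712
finger_force: 33.6
```

carry_out([
  {"gripper":0.44,"offset":[0,0,0],"dr":[0,0,0]},
  {"gripper":0.5,"offset":[0,0,0],"dr":[0,0,0]},
  {"gripper":0.6,"offset":[0,0,0],"dr":[0,0,0]},
  {"gripper":0.7,"offset":[0,0,0],"dr":[0,0,0]},
  {"gripper":0.9,"offset":[0,0,0],"dr":[0,0,0]},
  {"gripper":0.9,"offset":[0,0,0],"dr":[0,0,0]},
  {"gripper":0.9,"offset":[0,0,0],"dr":[0,0,0]},
  {"gripper":0.9,"offset":[0,0,0],"dr":[0,0,0]},
])

```text
clock: 16.55
eef_pos: [0.4906, -0.216, 0.0378]
ee_rot: [-1.825, -2.557, 0.0]
force: [0.4, 0.1, -0.9]
opening: 0.949
finger_force: 0.0
```

carry_out([
  {"gripper":0.9,"offset":[0,0,-0.1],"dr":[0,0,0]},
  {"gripper":0.9,"offset":[0,0,-0.3],"dr":[0,0,0]},
  {"gripper":0.9,"offset":[0,0,-0.6],"dr":[0,0,0]},
  {"gripper":0.9,"offset":[0,0,-0.9],"dr":[0,0,0]},
  {"gripper":1,"offset":[0,0,-0.9],"dr":[0,0,0]},
  {"gripper":1,"offset":[0,0,-0.9],"dr":[0,0,0]},
  {"gripper":1,"offset":[-0.5,0,-0.9],"dr":[0,0,0]},
  {"gripper":1,"offset":[-0.5,0,-0.5],"dr":[0,0,0]},
])

```text
clock: 17.22
eef_pos: [0.5054, -0.2544, 0.2482]
ee_rot: [1.818, 2.552, 0.001]
force: [0.5, -0.9, 0.0]
opening: 0.999
finger_force: 0.0
```

```bash
python3 -c "
from h import *
s=manip.get_state();print(s['eef_pos'],s['joint_positions'],s['clock'])
c=cam('wrist',s)
im=manip.camera('wrist');cv2.imwrite('pics/w6.png',im[:,:,::-1])
for t,z in (('ornament_center',.041),('gap',.005),('packed_center',.041)):
  for d in manip.pinpoint('wrist',t)[:2]: print(t,d['pixel'],d['score'],plane(c,d['pixel'],z))
plan([.505,.24,.24],-.54,14)
"
```

```text
[ 0.50539932 -0.25441772  0.24824703] [-5.43389639e-01  1.92489807e-01  1.78282524e+00  1.47067441e-04
  1.15831872e+00 -8.76278287e-01] 17.2167
ornament_center [277.8, 148.0] 0.86 [[ 0.49106006 -0.21354896  0.041     ]]
gap [274.8, 79.0] 0.83 [[ 0.46455246 -0.14645658  0.005     ]]
packed_center [278.3, 209.6] 0.77 [[ 0.51342105 -0.27667427  0.041     ]]
([0.83, 0.29, 0.01], [0.0, 0.0, 0.78])
([0.85, 0.24, 0.01], [0.0, 0.0, 0.78])
([0.86, 0.18, 0.01], [0.0, 0.0, 0.78])
([0.87, 0.13, 0.01], [0.0, 0.0, 0.78])
([0.88, 0.07, 0.01], [0.0, 0.0, 0.78])
([0.88, 0.02, 0.01], [0.0, 0.0, 0.78])
([0.88, -0.04, 0.01], [0.0, 0.0, 0.78])
([0.88, -0.09, 0.01], [0.0, 0.0, 0.78])
([0.87, -0.14, 0.01], [0.0, 0.0, 0.78])
([0.86, -0.2, 0.01], [0.0, 0.0, 0.78])
([0.85, -0.25, 0.01], [0.0, 0.0, 0.78])
([0.83, -0.3, 0.01], [0.0, 0.0, 0.78])
([0.81, -0.35, 0.01], [0.0, 0.0, 0.78])
([0.78, -0.4, 0.01], [0.0, 0.0, 0.78])
```

View pics/w6.png

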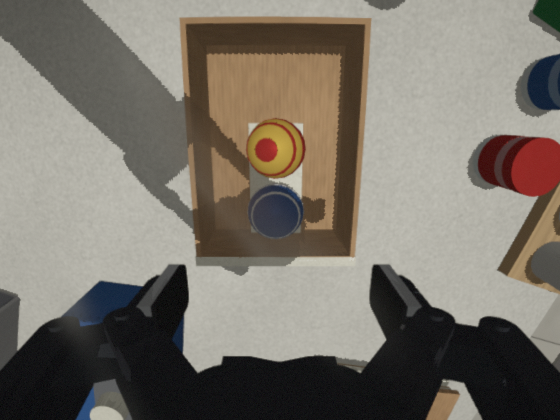

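Yellow ball is seated at (276,148), blue at (275,210), the gap free above (275,80). Next the cork.

```bash
python3 - <<'E'
from h import *
from scipy.optimize import least_squares
c=cam('wrist')
M=np.array([[-.08,.11,.085],[.08,.11,.085],[-.075,.105,.085],[.075,.105,.085],[-.08,-.11,.085],[.08,-.11,.085],[-.03,.023,.017],[.03,.023,.017]])
px=np.array([[180.5,19],[370.5,18],[187,25],[363,25],[195,266],[356,265],[248.5,124],[302.5,124]],float)
def W(p): 
    C,S=np.cos(p[2]),np.sin(p[2]); return np.c_[p[0]+C*M[:,0]-S*M[:,1],p[1]+S*M[:,0]+C*M[:,1],M[:,2]]
f=lambda p:(proj(c,W(p))-px).ravel()
p=least_squares(f,[.489,-.21,.3],loss='soft_l1').x;print(p);print(f(p).reshape(-1,2).round(1))
C,S=np.cos(p[2]),np.sin(p[2])
print("seat",p[0]+.003*S,p[1]-.003*C,"gap",p[0]-.0665*S,p[1]+.0665*C)
plan([.54,.28,.24],-.53,14)
E
```

```text
[ 0.48614453 -0.21337518  0.33220856]
[[-3.6 -0.2]
 [ 1.6  0.3]
 [-3.8  0.1]
 [ 2.8 -0.3]
 [ 0.4 -1.1]
 [-0.2 -0.5]
 [-0.6  1.3]
 [ 0.6  1.2]]
seat 0.4871229274114478 -0.21621115802067678 gap 0.4644567793546985 -0.15051111439611348
([0.88, 0.37, 0.01], [0.0, 0.0, 0.77])
([0.9, 0.32, 0.01], [0.0, 0.0, 0.77])
([0.92, 0.26, 0.01], [0.0, 0.0, 0.77])
([0.93, 0.2, 0.01], [0.0, 0.0, 0.77])
([0.94, 0.15, 0.01], [0.0, 0.0, 0.77])
([0.95, 0.09, 0.01], [0.0, 0.0, 0.77])
([0.96, 0.03, 0.01], [0.0, 0.0, 0.77])
([0.96, -0.03, 0.01], [0.0, 0.0, 0.77])
([0.95, -0.09, 0.01], [0.0, 0.0, 0.77])
([0.94, -0.15, 0.01], [0.0, 0.0, 0.77])
([0.93, -0.21, 0.01], [0.0, 0.0, 0.77])
([0.92, -0.26, 0.01], [0.0, 0.0, 0.77])
([0.9, -0.32, 0.01], [0.0, 0.0, 0.77])
([0.88, -0.37, 0.01], [0.0, 0.0, 0.77])
```

carry_out([
  {"gripper":1,"offset":[0.88,0.37,0.01],"dr":[0,0,0.77]},
  {"gripper":1,"offset":[0.9,0.32,0.01],"dr":[0,0,0.77]},
  {"gripper":1,"offset":[0.92,0.26,0.01],"dr":[0,0,0.77]},
  {"gripper":1,"offset":[0.93,0.2,0.01],"dr":[0,0,0.77]},
  {"gripper":1,"offset":[0.94,0.15,0.01],"dr":[0,0,0.77]},
  {"gripper":1,"offset":[0.95,0.09,0.01],"dr":[0,0,0.77]},
  {"gripper":1,"offset":[0.96,0.03,0.01],"dr":[0,0,0.77]},
  {"gripper":1,"offset":[0.96,-0.03,0.01],"dr":[0,0,0.77]},
])

```text
clock: 18.08
eef_pos: [0.5221, 0.0536, 0.2364]
ee_rot: [-2.394, -2.029, 0.006]
force: [0.1, 0.4, 1.1]
opening: 0.995
finger_force: 0.0
```

carry_out([
  {"gripper":1,"offset":[0.95,-0.09,0.01],"dr":[0,0,0.77]},
  {"gripper":1,"offset":[0.94,-0.15,0.01],"dr":[0,0,0.77]},
  {"gripper":1,"offset":[0.93,-0.21,0.01],"dr":[0,0,0.77]},
  {"gripper":1,"offset":[0.92,-0.26,0.01],"dr":[0,0,0.77]},
  {"gripper":1,"offset":[0.9,-0.32,0.01],"dr":[0,0,0.77]},
  {"gripper":1,"offset":[0.88,-0.37,0.01],"dr":[0,0,0.77]},
  {"gripper":1,"offset":[0,0,0],"dr":[0,0,0]},
  {"gripper":1,"offset":[0,0,0],"dr":[0,0,0]},
])

```text
clock: 18.75
eef_pos: [0.5376, 0.2814, 0.2337]
ee_rot: [-2.722, -1.567, 0.008]
force: [-0.3, 0.0, -0.2]
opening: 1.0
finger_force: 0.0
```

carry_out([
  {"gripper":1,"offset":[0,0,0],"dr":[0,0,0]},
  {"gripper":1,"offset":[0,0,0],"dr":[0,0,0]},
  {"gripper":1,"offset":[0,0,0],"dr":[0,0,0]},
  {"gripper":1,"offset":[0,0,0],"dr":[0,0,0]},
  {"gripper":1,"offset":[0,0,0],"dr":[0,0,0]},
  {"gripper":1,"offset":[0,0,0],"dr":[0,0,0]},
  {"gripper":1,"offset":[0,0,0],"dr":[0,0,0]},
  {"gripper":1,"offset":[0,0,0],"dr":[0,0,0]},
])

```text
clock: 19.42
eef_pos: [0.5403, 0.2795, 0.2364]
ee_rot: [-2.727, -1.56, -0.0]
force: [0.7, -0.3, -0.1]
opening: 1.002
finger_force: 0.0
```

```bash
python3 -c "
from h import *
s=manip.get_state();print(s['eef_pos'],s['ee_rot'],s['clock'])
c=cam('wrist',s)
im=manip.camera('wrist');cv2.imwrite('pics/w7.png',im[:,:,::-1])
for d in manip.pinpoint('wrist','block_center')[:2]: print(d['pixel'],d['score'],plane(c,d['pixel'],.039))
for d in manip.outline_of('wrist','block_center')[:1]:
  r=cv2.minAreaRect(np.argwhere(d['region'])[:,::-1].astype(np.float32));print(r,cv2.boxPoints(r))
"
```

```text
[0.54032149 0.27950144 0.23642546] [-2.72700410e+00 -1.55981473e+00 -3.27643483e-04] 19.4167
[352.8, 302.0] 0.49 [[0.54858664 0.12009074 0.039     ]]
((271.70806884765625, 190.467529296875), (79.23750305175781, 138.23141479492188), 86.56636810302734) [[200.34357 155.05939]
 [338.32684 146.7804 ]
 [343.07257 225.87567]
 [205.0893  234.15466]]
```

View pics/w7.png

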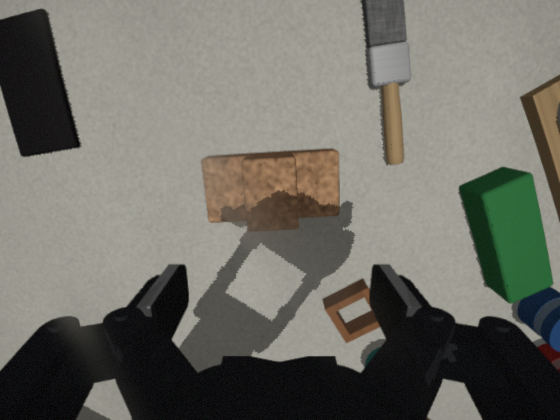

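```bash
python3 - <<'E'
from h import *
from scipy.optimize import least_squares
s=manip.get_state();c=cam('wrist',s)
M=np.array([[-.071,.035,.042],[.071,.035,.042],[.071,-.035,.042],[-.071,-.035,.042],[-.025,.035,.078],[.025,.035,.078],[.025,-.035,.078],[-.025,-.035,.078]])
px=np.array([[203,158],[339,150],[340,214],[208,222],[243,155],[296,153],[298,229],[247,231]],float)
def W(p): 
    C,S=np.cos(p[2]),np.sin(p[2]); return np.c_[p[0]+C*M[:,0]-S*M[:,1],p[1]+S*M[:,0]+C*M[:,1],M[:,2]]
f=lambda p:(proj(c,W(p))-px).ravel()
p=least_squares(f,[.54,.28,-.5],loss='soft_l1').x;print(p);print(f(p).reshape(-1,2).round(1))
plan([p[0],p[1],.09],p[2],6)
E
```

```text
[ 0.53736159  0.28878455 -0.47741682]
[[-3.2 -1.8]
 [ 1.  -1.5]
 [ 0.1  1. ]
 [-0.3 -0.2]
 [-2.2  2.5]
 [ 0.4  1.4]
 [ 1.2 -0.7]
 [ 0.1 -0. ]]
([0.03, -0.03, 0.61], [0.0, -0.0, -0.11])
([0.03, -0.03, 0.61], [0.0, -0.0, -0.11])
([0.03, -0.03, 0.61], [0.0, -0.0, -0.11])
([0.03, -0.03, 0.61], [0.0, -0.0, -0.11])
([0.03, -0.03, 0.61], [0.0, -0.0, -0.11])
([0.03, -0.03, 0.61], [0.0, -0.0, -0.11])
```

carry_out([
  {"gripper":1,"offset":[0.03,-0.03,0.6],"dr":[0,0,-0.11]},
  {"gripper":1,"offset":[0.03,-0.03,0.6],"dr":[0,0,-0.11]},
  {"gripper":1,"offset":[0.03,-0.03,0.6],"dr":[0,0,-0.11]},
  {"gripper":1,"offset":[0.03,-0.03,0.6],"dr":[0,0,-0.11]},
  {"gripper":1,"offset":[0.03,-0.03,0.6],"dr":[0,0,-0.11]},
  {"gripper":1,"offset":[0.03,-0.03,0.6],"dr":[0,0,-0.11]},
  {"gripper":1,"offset":[0,0,0.3],"dr":[0,0,0]},
  {"gripper":1,"offset":[0,0,0],"dr":[0,0,0]},
], force=30)

```text
clock: 20.23
eef_pos: [0.5347, 0.2884, 0.0767]
ee_rot: [-2.684, -1.632, 0.011]
force: [-0.3, -0.5, -0.8]
opening: 0.999
finger_force: 0.0
```

carry_out([
  {"gripper":1,"offset":[0,0,0],"dr":[0,0,0]},
  {"gripper":1,"offset":[0,0,0],"dr":[0,0,0]},
  {"gripper":1,"offset":[0,0,0],"dr":[0,0,0]},
  {"gripper":1,"offset":[0,0,0],"dr":[0,0,0]},
  {"gripper":1,"offset":[0,0,0],"dr":[0,0,0]},
  {"gripper":1,"offset":[0,0,0],"dr":[0,0,0]},
  {"gripper":1,"offset":[0,0,0],"dr":[0,0,0]},
  {"gripper":1,"offset":[0,0,0],"dr":[0,0,0]},
])

```text
clock: 20.9
eef_pos: [0.5375, 0.2896, 0.0805]
ee_rot: [2.685, 1.632, 0.0]
force: [-1.1, -0.6, -0.2]
opening: 1.003
finger_force: 0.0
```

```bash
python3 -c "
from h import *
s=manip.get_state();print(s['eef_pos'],s['ee_rot'],s['force'],s['clock'])
im=manip.camera('wrist');cv2.imwrite('pics/w8.png',im[:,:,::-1])
plan([.5374,.2885,.066],-.477,3)
"
```

```text
[0.53746001 0.28956962 0.08050745] [2.68450443e+00 1.63181723e+00 4.24737665e-04] [-1.13384378 -0.61172002 -0.15878015] 20.9
([-0.01, 0.0, 0.12], [0.0, -0.0, -0.01])
([-0.01, 0.0, 0.12], [0.0, -0.0, -0.01])
([-0.01, 0.0, 0.12], [0.0, -0.0, -0.01])
```

View pics/w8.png

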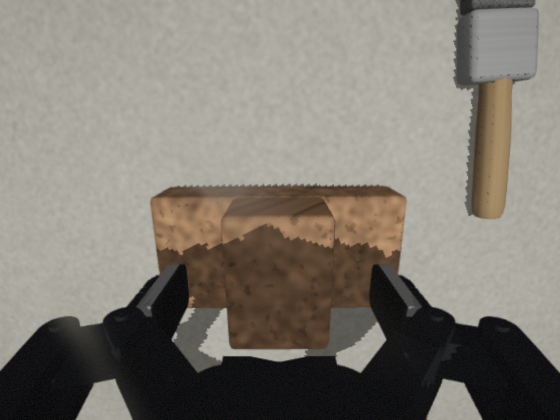

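Rib (222–334) is centred between the fingers, aligned. Descend and grip.

carry_out([
  {"gripper":1,"offset":[0,0,0.12],"dr":[0,0,0]},
  {"gripper":1,"offset":[0,0,0.12],"dr":[0,0,0]},
  {"gripper":1,"offset":[0,0,0.12],"dr":[0,0,0]},
  {"gripper":1,"offset":[0,0,0],"dr":[0,0,0]},
  {"gripper":0.5,"offset":[0,0,0],"dr":[0,0,0]},
  {"gripper":0.2,"offset":[0,0,0],"dr":[0,0,0]},
  {"gripper":-0.2,"offset":[0,0,0],"dr":[0,0,0]},
  {"gripper":-0.4,"offset":[0,0,0],"dr":[0,0,0]},
], force=40)

```text
clock: 21.62
eef_pos: [0.5379, 0.2898, 0.0664]
ee_rot: [2.684, 1.632, 0.002]
force: [-0.7, -0.4, -0.4]
opening: 0.576
finger_force: 43.4
```

carry_out([
  {"gripper":-0.4,"offset":[0,0,0],"dr":[0,0,0]},
  {"gripper":-0.4,"offset":[0,0,0],"dr":[0,0,0]},
  {"gripper":-0.4,"offset":[0,0,0],"dr":[0,0,0]},
  {"gripper":-0.4,"offset":[0,0,0],"dr":[0,0,0]},
  {"gripper":-0.4,"offset":[0,0,0],"dr":[0,0,0]},
  {"gripper":-0.4,"offset":[0,0,0],"dr":[0,0,0]},
  {"gripper":-0.4,"offset":[0,0,0],"dr":[0,0,0]},
  {"gripper":-0.4,"offset":[0,0,0],"dr":[0,0,0]},
])

```text
clock: 22.28
eef_pos: [0.5377, 0.2897, 0.0661]
ee_rot: [2.685, 1.632, 0.001]
force: [0.2, 0.7, 1.2]
opening: 0.578
finger_force: 43.8
```

carry_out([
  {"gripper":-0.4,"offset":[0,0,-0.1],"dr":[0,0,0]},
  {"gripper":-0.4,"offset":[0,0,-0.4],"dr":[0,0,0]},
  {"gripper":-0.4,"offset":[0,0,-0.7],"dr":[0,0,0]},
  {"gripper":-0.4,"offset":[0,0,-0.8],"dr":[0,0,0]},
  {"gripper":-0.4,"offset":[0,0,-0.8],"dr":[0,0,0]},
  {"gripper":-0.4,"offset":[0,0,-0.7],"dr":[0,0,0]},
  {"gripper":-0.4,"offset":[0,0,-0.4],"dr":[0,0,0]},
  {"gripper":-0.4,"offset":[0,0,0],"dr":[0,0,0]},
])

```text
clock: 22.95
eef_pos: [0.5399, 0.2907, 0.2269]
ee_rot: [2.683, 1.631, 0.013]
force: [0.1, 1.0, -0.8]
opening: 0.582
finger_force: 43.6
```

```bash
python3 -c "
from h import *
s=manip.get_state();print(s['eef_pos'],s['finger_force'],s['opening'])
plan([.468,-.1505,.215],.335,15)
"
```

```text
[0.53987196 0.29067957 0.2269035 ] 43.62654268741608 0.5817471254700093
([-0.71, 0.23, 0.02], [0.01, -0.0, -0.68])
([-0.72, 0.19, 0.02], [0.01, -0.0, -0.68])
([-0.73, 0.15, 0.02], [0.01, -0.0, -0.68])
([-0.74, 0.11, 0.02], [0.01, -0.0, -0.68])
([-0.74, 0.07, 0.02], [0.01, -0.0, -0.68])
([-0.74, 0.03, 0.02], [0.01, -0.0, -0.68])
([-0.75, -0.01, 0.02], [0.01, -0.0, -0.68])
([-0.74, -0.05, 0.02], [0.01, -0.0, -0.68])
([-0.74, -0.09, 0.02], [0.01, -0.0, -0.68])
([-0.73, -0.13, 0.02], [0.01, -0.0, -0.68])
([-0.73, -0.17, 0.02], [0.01, -0.0, -0.68])
([-0.72, -0.21, 0.02], [0.01, -0.0, -0.68])
([-0.7, -0.24, 0.02], [0.01, -0.0, -0.68])
([-0.69, -0.28, 0.02], [0.01, -0.0, -0.68])
([-0.67, -0.32, 0.02], [0.01, -0.0, -0.68])
```

carry_out([
  {"gripper":-0.4,"offset":[-0.71,0.23,0.02],"dr":[0,0,-0.68]},
  {"gripper":-0.4,"offset":[-0.72,0.19,0.02],"dr":[0,0,-0.68]},
  {"gripper":-0.4,"offset":[-0.73,0.15,0.02],"dr":[0,0,-0.68]},
  {"gripper":-0.4,"offset":[-0.74,0.11,0.02],"dr":[0,0,-0.68]},
  {"gripper":-0.4,"offset":[-0.74,0.07,0.02],"dr":[0,0,-0.68]},
  {"gripper":-0.4,"offset":[-0.74,0.03,0.02],"dr":[0,0,-0.68]},
  {"gripper":-0.4,"offset":[-0.75,-0.01,0.02],"dr":[0,0,-0.68]},
  {"gripper":-0.4,"offset":[-0.74,-0.05,0.02],"dr":[0,0,-0.68]},
])

```text
clock: 23.62
eef_pos: [0.4959, 0.053, 0.2133]
ee_rot: [-2.264, -2.174, 0.005]
force: [1.2, 0.3, -1.7]
opening: 0.574
finger_force: 43.5
```

carry_out([
  {"gripper":-0.4,"offset":[-0.74,-0.09,0.02],"dr":[0,0,-0.68]},
  {"gripper":-0.4,"offset":[-0.73,-0.13,0.02],"dr":[0,0,-0.68]},
  {"gripper":-0.4,"offset":[-0.73,-0.17,0.02],"dr":[0,0,-0.68]},
  {"gripper":-0.4,"offset":[-0.72,-0.21,0.02],"dr":[0,0,-0.68]},
  {"gripper":-0.4,"offset":[-0.7,-0.24,0.02],"dr":[0,0,-0.68]},
  {"gripper":-0.4,"offset":[-0.69,-0.28,0.02],"dr":[0,0,-0.68]},
  {"gripper":-0.4,"offset":[-0.67,-0.32,0.02],"dr":[0,0,-0.68]},
  {"gripper":-0.4,"offset":[0,0,0],"dr":[0,0,0]},
])

```text
clock: 24.28
eef_pos: [0.4624, -0.1553, 0.208]
ee_rot: [-1.819, -2.559, 0.005]
force: [0.5, -0.9, -1.7]
opening: 0.58
finger_force: 43.5
```

carry_out([
  {"gripper":-0.4,"offset":[0,0,0],"dr":[0,0,0]},
  {"gripper":-0.4,"offset":[0,0,0],"dr":[0,0,0]},
  {"gripper":-0.4,"offset":[0,0,0],"dr":[0,0,0]},
  {"gripper":-0.4,"offset":[0,0,0],"dr":[0,0,0]},
  {"gripper":-0.4,"offset":[0,0,0],"dr":[0,0,0]},
  {"gripper":-0.4,"offset":[0,0,0],"dr":[0,0,0]},
  {"gripper":-0.4,"offset":[0,0,0],"dr":[0,0,0]},
  {"gripper":-0.4,"offset":[0,0,0],"dr":[0,0,0]},
])

```text
clock: 24.95
eef_pos: [0.4646, -0.1511, 0.21]
ee_rot: [1.816, 2.563, 0.0]
force: [0.2, -0.2, -1.3]
opening: 0.58
finger_force: 43.5
```

```bash
python3 -c "
from h import *
s=manip.get_state();print(s['eef_pos'],s['finger_force'],s['opening'],s['clock'])
plan([.468,-.1505,.165],.335,4)
im=manip.camera('wrist');b=manip.camera('side')
cv2.imwrite('pics/c9.png',np.hstack([cv2.resize(im,(400,300)),cv2.resize(b[200:380,180:420],(400,300),interpolation=3)])[:,:,::-1])
cv2.imwrite('pics/w9full.png',im[:,:,::-1])
"
```

```text
[ 0.46459584 -0.15105058  0.20997201] 43.5222065448761 0.579695228966841 24.95
([-0.0, 0.02, 0.28], [0.0, 0.0, 0.01])
([-0.0, 0.02, 0.28], [0.0, 0.0, 0.01])
([-0.0, 0.02, 0.28], [0.0, 0.0, 0.01])
([-0.0, 0.02, 0.28], [0.0, 0.0, 0.01])
```

View pics/c9.png

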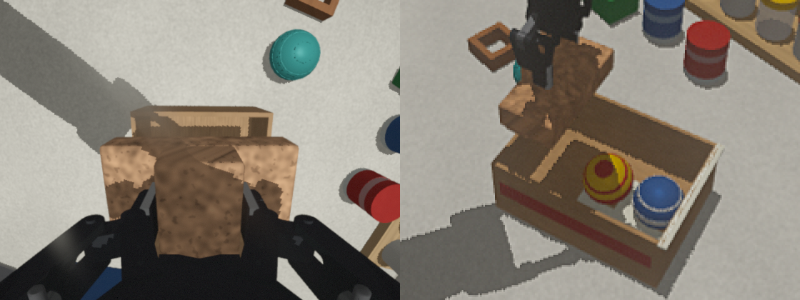

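Cork held level above the gap: wrist half shows the carton's far rim at (201,107), cork base corners (102,145),(297,142); side half shows the cork over the bare end, both balls seated. No more pictures; I refine numerically.

```bash
python3 - <<'E'
from h import *
im=cv2.imread('pics/w9full.png').astype(int)
for col in (200,240,330,360): print(col,[(r,*im[r,col-3:col+4].mean(0).astype(int)) for r in range(142,166,1)])
for row in (156,160): print(row,[(k,int(im[row-1:row+2,k].mean())) for k in list(range(178,196))+list(range(370,390))])
c=cam('wrist')
# predicted rim far outer/inner edge, carton fit 1
for p in ([.48998,-.21342,.336],):
    C,S=np.cos(p[2]),np.sin(p[2])
    M=np.array([[-.08,.11,.085],[.08,.11,.085],[-.075,.105,.085],[.075,.105,.085]])
    print(proj(c,np.c_[p[0]+C*M[:,0]-S*M[:,1],p[1]+S*M[:,0]+C*M[:,1],M[:,2]]))
E
```

```text
200 [(142, np.int64(118), np.int64(126), np.int64(129)), (143, np.int64(117), np.int64(125), np.int64(128)), (144, np.int64(116), np.int64(125), np.int64(128)), (145, np.int64(116), np.int64(125), np.int64(127)), (146, np.int64(117), np.int64(126), np.int64(129)), (147, np.int64(117), np.int64(126), np.int64(129)), (148, np.int64(115), np.int64(123), np.int64(127)), (149, np.int64(106), np.int64(117), np.int64(122)), (150, np.int64(96), np.int64(108), np.int64(116)), (151, np.int64(88), np.int64(102), np.int64(113)), (152, np.int64(85), np.int64(99), np.int64(111)), (153, np.int64(85), np.int64(99), np.int64(110)), (154, np.int64(84), np.int64(99), np.int64(110)), (155, np.int64(83), np.int64(98), np.int64(110)), (156, np.int64(84), np.int64(99), np.int64(112)), (157, np.int64(83), np.int64(99), np.int64(112)), (158, np.int64(84), np.int64(99), np.int64(113)), (159, np.int64(83), np.int64(98), np.int64(112)), (160, np.int64(82), np.int64(98), np.int64(112)), (161, np.int64(81), np.int64(97), np.int64(111)), (162, np.int64(80), np.int64(95), np.int64(109)), (163, np.int64(77), np.int6
[... 4134 characters left out ...]
7), (379, 162), (380, 172), (381, 180), (382, 190), (383, 193), (384, 191), (385, 191), (386, 191), (387, 192), (388, 192), (389, 192)]
160 [(178, 118), (179, 118), (180, 117), (181, 118), (182, 108), (183, 97), (184, 96), (185, 97), (186, 97), (187, 97), (188, 95), (189, 95), (190, 96), (191, 96), (192, 96), (193, 97), (194, 97), (195, 96), (370, 145), (371, 145), (372, 145), (373, 145), (374, 144), (375, 145), (376, 145), (377, 145), (378, 144), (379, 144), (380, 144), (381, 146), (382, 166), (383, 187), (384, 191), (385, 190), (386, 188), (387, 189), (388, 191), (389, 192)]
[[183.24917154 158.69585045]
 [383.97974177 159.15055789]
 [189.91135591 164.94375419]
 [377.28067226 165.35369176]]
```

```bash
python3 -c "
from h import *
plan([.4664,-.149,.165],.335,4)
"
```

```text
([0.01, 0.02, 0.28], [0.0, 0.0, 0.01])
([0.01, 0.02, 0.28], [0.0, 0.0, 0.01])
([0.01, 0.02, 0.28], [0.0, 0.0, 0.01])
([0.01, 0.02, 0.28], [0.0, 0.0, 0.01])
```

carry_out([
  {"gripper":-0.4,"offset":[0.01,0.02,0.15],"dr":[0,0,0.01]},
  {"gripper":-0.4,"offset":[0.01,0.02,0.25],"dr":[0,0,0.01]},
  {"gripper":-0.4,"offset":[0.01,0.01,0.25],"dr":[0,0,0.01]},
  {"gripper":-0.4,"offset":[0.01,0.01,0.25],"dr":[0,0,0.01]},
  {"gripper":-0.4,"offset":[0,0,0.2],"dr":[0,0,0]},
  {"gripper":-0.4,"offset":[0,0,0],"dr":[0,0,0]},
  {"gripper":-0.4,"offset":[0,0,0],"dr":[0,0,0]},
  {"gripper":-0.4,"offset":[0,0,0],"dr":[0,0,0]},
])

```text
clock: 25.72
eef_pos: [0.4664, -0.1492, 0.1658]
ee_rot: [1.821, 2.56, -0.0]
force: [0.5, 0.5, -1.0]
opening: 0.574
finger_force: 43.5
```

carry_out([
  {"gripper":-0.4,"offset":[0,0,0],"dr":[0,0,0]},
  {"gripper":-0.4,"offset":[0,0,0],"dr":[0,0,0]},
  {"gripper":-0.4,"offset":[0,0,0],"dr":[0,0,0]},
  {"gripper":-0.4,"offset":[0,0,0],"dr":[0,0,0]},
  {"gripper":-0.4,"offset":[0,0,0],"dr":[0,0,0]},
  {"gripper":-0.4,"offset":[0,0,0],"dr":[0,0,0]},
  {"gripper":-0.4,"offset":[0,0,0],"dr":[0,0,0]},
  {"gripper":-0.4,"offset":[0,0,0],"dr":[0,0,0]},
])

```text
clock: 26.38
eef_pos: [0.4662, -0.1491, 0.1659]
ee_rot: [1.821, 2.56, 0.0]
force: [0.2, -0.7, -0.3]
opening: 0.573
finger_force: 43.5
```

```bash
python3 - <<'E'
from h import *
s=manip.get_state();c=cam('wrist',s);print(s['eef_pos'],s['ee_rot'])
im=manip.camera('wrist');cv2.imwrite('pics/w10.png',im[:,:,::-1]);im=im.astype(int)
for g in (-.001,0,.001):pass
C,S=np.cos(.335),np.sin(.335); gp=np.array([.4666,-.1497])
M=np.array([[-.08,.0435,.085],[.08,.0435,.085],[-.075,.0385,.085],[.075,.0385,.085]])
print(proj(c,np.c_[gp[0]+C*M[:,0]-S*M[:,1],gp[1]+S*M[:,0]+C*M[:,1],M[:,2]]).round(1))
# cork base top far corners predicted (block 1mm to -tool x of tcp)
m=Ro.from_rotvec(s['ee_rot']).as_matrix()
B=np.array([[.034,-.071,.024],[.034,.071,.024],[.034,-.071,.054],[.034,.071,.054]])
print(proj(c,B@m.T+s['eef_pos']).round(1))
for col in (240,330,360): print(col,[(r,int(im[r,col-3:col+4].mean())) for r in range(90,180,2)])
E
```

```text
[ 0.46617676 -0.14909913  0.16589815] [1.82076050e+00 2.56010937e+00 1.61030064e-05]
[[158.8 167. ]
 [400.5 166.8]
 [166.9 174.4]
 [392.3 174.3]]
[[136.  200.9]
 [423.4 200.9]
 [158.2 188.3]
 [400.7 188.3]]
240 [(90, 198), (92, 199), (94, 200), (96, 201), (98, 199), (100, 196), (102, 194), (104, 198), (106, 199), (108, 199), (110, 198), (112, 199), (114, 200), (116, 202), (118, 201), (120, 198), (122, 201), (124, 204), (126, 203), (128, 202), (130, 200), (132, 200), (134, 202), (136, 203), (138, 201), (140, 201), (142, 203), (144, 203), (146, 202), (148, 202), (150, 202), (152, 195), (154, 99), (156, 89), (158, 88), (160, 89), (162, 90), (164, 91), (166, 135), (168, 144), (170, 144), (172, 142), (174, 118), (176, 97), (178, 94)]
330 [(90, 200), (92, 200), (94, 202), (96, 204), (98, 204), (100, 203), (102, 202), (104, 203), (106, 204), (108, 203), (110, 206), (112, 207), (114, 204), (116, 202), (118, 200), (120, 202), (122, 204), (124, 205), (126, 205), (128, 204), (130, 204), (132, 204), (134, 202), (136, 200), (138, 199), (140, 199), (142, 199), (144, 199), (146, 197), (148, 202), (150, 202), (152, 198), (154, 110), (156, 78), (158, 77), (160, 75), (162, 73), (164, 74), (166, 126), (168, 146), (170, 144), (172, 145), (174, 144), (176, 144), (178, 128)]
360 [(90, 203), (92, 202), (94, 201), (96, 201), (98, 201), (100, 203), (102, 202), (104, 200), (106, 200), (108, 199), (110, 200), (112, 202), (114, 203), (116, 203), (118, 204), (120, 206), (122, 204), (124, 200), (126, 198), (128, 201), (130, 202), (132, 200), (134, 200), (136, 198), (138, 199), (140, 198), (142, 198), (144, 199), (146, 199), (148, 194), (150, 192), (152, 194), (154, 125), (156, 78), (158, 75), (160, 77), (162, 76), (164, 75), (166, 121), (168, 146), (170, 146), (172, 146), (174, 105), (176, 70), (178, 70)]
```

carry_out([
  {"gripper":-0.4,"offset":[0,0,0.1],"dr":[0,0,0]},
  {"gripper":-0.4,"offset":[0,0,0.2],"dr":[0,0,0]},
  {"gripper":-0.4,"offset":[0,0,0.2],"dr":[0,0,0]},
  {"gripper":-0.4,"offset":[0,0,0.2],"dr":[0,0,0]},
  {"gripper":-0.4,"offset":[0,0,0.2],"dr":[0,0,0]},
  {"gripper":-0.4,"offset":[0,0,0.1],"dr":[0,0,0]},
  {"gripper":-0.4,"offset":[0,0,0],"dr":[0,0,0]},
  {"gripper":-0.4,"offset":[0,0,0],"dr":[0,0,0]},
])

```text
clock: 27.1
eef_pos: [0.4659, -0.149, 0.1253]
ee_rot: [-1.82, -2.559, 0.0]
force: [0.8, -0.5, -1.2]
opening: 0.578
finger_force: 43.5
```

carry_out([
  {"gripper":-0.4,"offset":[0,0,0.05],"dr":[0,0,0]},
  {"gripper":-0.4,"offset":[0,0,0.1],"dr":[0,0,0]},
  {"gripper":-0.4,"offset":[0,0,0.1],"dr":[0,0,0]},
  {"gripper":-0.4,"offset":[0,0,0.1],"dr":[0,0,0]},
  {"gripper":-0.4,"offset":[0,0,0.05],"dr":[0,0,0]},
  {"gripper":-0.4,"offset":[0,0,0],"dr":[0,0,0]},
  {"gripper":-0.4,"offset":[0,0,0],"dr":[0,0,0]},
  {"gripper":-0.4,"offset":[0,0,0],"dr":[0,0,0]},
])

```text
clock: 27.77
eef_pos: [0.4663, -0.1491, 0.1099]
ee_rot: [1.821, 2.56, 0.0]
force: [0.2, 0.0, -1.1]
opening: 0.582
finger_force: 43.5
```

No contact. On down in small steps.

carry_out([
  {"gripper":-0.4,"offset":[0,0,0.05],"dr":[0,0,0]},
  {"gripper":-0.4,"offset":[0,0,0.07],"dr":[0,0,0]},
  {"gripper":-0.4,"offset":[0,0,0.07],"dr":[0,0,0]},
  {"gripper":-0.4,"offset":[0,0,0.07],"dr":[0,0,0]},
  {"gripper":-0.4,"offset":[0,0,0.07],"dr":[0,0,0]},
  {"gripper":-0.4,"offset":[0,0,0.07],"dr":[0,0,0]},
  {"gripper":-0.4,"offset":[0,0,0],"dr":[0,0,0]},
  {"gripper":-0.4,"offset":[0,0,0],"dr":[0,0,0]},
])

```text
clock: 28.43
eef_pos: [0.466, -0.149, 0.0935]
ee_rot: [-1.82, -2.56, 0.0]
force: [0.6, 0.1, -0.8]
opening: 0.581
finger_force: 43.5
```

carry_out([
  {"gripper":-0.4,"offset":[0,0,0.05],"dr":[0,0,0]},
  {"gripper":-0.4,"offset":[0,0,0.07],"dr":[0,0,0]},
  {"gripper":-0.4,"offset":[0,0,0.07],"dr":[0,0,0]},
  {"gripper":-0.4,"offset":[0,0,0.07],"dr":[0,0,0]},
  {"gripper":-0.4,"offset":[0,0,0.07],"dr":[0,0,0]},
  {"gripper":-0.4,"offset":[0,0,0.07],"dr":[0,0,0]},
  {"gripper":-0.4,"offset":[0,0,0],"dr":[0,0,0]},
  {"gripper":-0.4,"offset":[0,0,0],"dr":[0,0,0]},
])

```text
clock: 29.1
eef_pos: [0.466, -0.149, 0.0776]
ee_rot: [-1.82, -2.56, 0.0]
force: [0.3, -0.2, -0.6]
opening: 0.575
finger_force: 43.5
```

carry_out([
  {"gripper":-0.4,"offset":[0,0,0.04],"dr":[0,0,0]},
  {"gripper":-0.4,"offset":[0,0,0.04],"dr":[0,0,0]},
  {"gripper":-0.4,"offset":[0,0,0.03],"dr":[0,0,0]},
  {"gripper":-0.4,"offset":[0,0,0.03],"dr":[0,0,0]},
  {"gripper":-0.4,"offset":[0,0,0],"dr":[0,0,0]},
  {"gripper":-0.4,"offset":[0,0,0],"dr":[0,0,0]},
  {"gripper":-0.4,"offset":[0,0,0],"dr":[0,0,0]},
  {"gripper":-0.4,"offset":[0,0,0],"dr":[0,0,0]},
])

```text
clock: 29.77
eef_pos: [0.4663, -0.1491, 0.0724]
ee_rot: [1.821, 2.56, 0.0]
force: [0.2, -0.1, -0.6]
opening: 0.577
finger_force: 43.5
```

carry_out([
  {"gripper":-0.4,"offset":[0,0,0.02],"dr":[0,0,0]},
  {"gripper":-0.4,"offset":[0,0,0.01],"dr":[0,0,0]},
  {"gripper":-0.4,"offset":[0,0,0],"dr":[0,0,0]},
  {"gripper":-0.4,"offset":[0,0,0],"dr":[0,0,0]},
  {"gripper":-0.4,"offset":[0,0,0],"dr":[0,0,0]},
  {"gripper":-0.4,"offset":[0,0,0],"dr":[0,0,0]},
  {"gripper":-0.4,"offset":[0,0,0],"dr":[0,0,0]},
  {"gripper":-0.4,"offset":[0,0,0],"dr":[0,0,0]},
])

```text
clock: 30.43
eef_pos: [0.4663, -0.1491, 0.0711]
ee_rot: [1.821, 2.56, 0.0]
force: [-0.4, -1.3, 0.1]
opening: 0.574
finger_force: 43.6
```

carry_out([
  {"gripper":-0.4,"offset":[0,0,0.02],"dr":[0,0,0]},
  {"gripper":-0.4,"offset":[0,0,0],"dr":[0,0,0]},
  {"gripper":-0.4,"offset":[0,0,0],"dr":[0,0,0]},
  {"gripper":-0.4,"offset":[0,0,0],"dr":[0,0,0]},
  {"gripper":-0.4,"offset":[0,0,0],"dr":[0,0,0]},
  {"gripper":-0.4,"offset":[0,0,0],"dr":[0,0,0]},
  {"gripper":-0.4,"offset":[0,0,0],"dr":[0,0,0]},
  {"gripper":-0.4,"offset":[0,0,0],"dr":[0,0,0]},
])

```text
clock: 31.1
eef_pos: [0.4662, -0.1491, 0.0711]
ee_rot: [-1.821, -2.56, 0.0]
force: [-2.9, 1.6, 4.9]
opening: 0.58
finger_force: 44.4
```

carry_out([
  {"gripper":0.2,"offset":[0,0,0],"dr":[0,0,0]},
  {"gripper":0.4,"offset":[0,0,0],"dr":[0,0,0]},
  {"gripper":0.7,"offset":[0,0,0],"dr":[0,0,0]},
  {"gripper":0.7,"offset":[0,0,0],"dr":[0,0,0]},
  {"gripper":0.7,"offset":[0,0,0],"dr":[0,0,0]},
  {"gripper":0.7,"offset":[0,0,0],"dr":[0,0,0]},
  {"gripper":0.7,"offset":[0,0,0],"dr":[0,0,0]},
  {"gripper":0.7,"offset":[0,0,0],"dr":[0,0,0]},
])

```text
clock: 31.77
eef_pos: [0.4662, -0.1491, 0.0702]
ee_rot: [-1.821, -2.56, 0.0]
force: [0.3, -0.7, 0.5]
opening: 0.85
finger_force: 0.0
```

carry_out([
  {"gripper":0.7,"offset":[0,0,-0.1],"dr":[0,0,0]},
  {"gripper":0.7,"offset":[0,0,-0.3],"dr":[0,0,0]},
  {"gripper":0.7,"offset":[0,0,-0.6],"dr":[0,0,0]},
  {"gripper":0.7,"offset":[0,0,-0.9],"dr":[0,0,0]},
  {"gripper":0.7,"offset":[0,0,-0.9],"dr":[0,0,0]},
  {"gripper":0.7,"offset":[0,0,-0.6],"dr":[0,0,0]},
  {"gripper":0.7,"offset":[-0.5,0,-0.3],"dr":[0,0,0]},
  {"gripper":0.7,"offset":[-0.5,0,0],"dr":[0,0,0]},
])

```text
clock: 32.43
eef_pos: [0.4818, -0.1878, 0.2231]
ee_rot: [1.814, 2.555, 0.002]
force: [-0.1, 0.4, -0.2]
opening: 0.854
finger_force: 0.0
```

carry_out([
  {"gripper":0.7,"offset":[-0.5,0,0],"dr":[0,0,0]},
  {"gripper":0.7,"offset":[-0.5,0,0],"dr":[0,0,0]},
  {"gripper":0.7,"offset":[-0.3,0,0],"dr":[0,0,0]},
  {"gripper":0.7,"offset":[0,0,0],"dr":[0,0,0]},
  {"gripper":0.7,"offset":[0,0,0],"dr":[0,0,0]},
  {"gripper":0.7,"offset":[0,0,0],"dr":[0,0,0]},
  {"gripper":0.7,"offset":[0,0,0],"dr":[0,0,0]},
  {"gripper":0.7,"offset":[0,0,0],"dr":[0,0,0]},
])

```text
clock: 33.1
eef_pos: [0.496, -0.235, 0.2181]
ee_rot: [-1.819, -2.56, -0.0]
force: [-0.3, -0.1, -0.5]
opening: 0.849
finger_force: 0.0
```

```bash
python3 - <<'E'
from h import *
s=manip.get_state();c=cam('wrist',s);print(s['eef_pos'],s['force'],s['clock'])
im=manip.camera('wrist');cv2.imwrite('pics/w11.png',im[:,:,::-1]);manip.camera('side')
for n,cc in (('wrist',c),('side',cam('side'))):
  for t,z in (('ornament_center',.041),('block_center',.044),('packed_center',.041)):
    for d in manip.pinpoint(n,t)[:2]: print(n,t,np.round(d['pixel']),round(d['score'],2),plane(cc,d['pixel'],z).round(4))
E
```

```text
[ 0.49600006 -0.23499142  0.21807403] [-0.28628191 -0.14487638 -0.50042073] 33.1
wrist ornament_center [279. 178.] 0.85 [[ 0.4901 -0.2173  0.041 ]]
wrist packed_center [278. 240.] 0.71 [[ 0.5106 -0.2791  0.041 ]]
side ornament_center [304. 308.] 0.95 [[ 0.4859 -0.2169  0.041 ]]
side ornament_center [261. 245.] 0.83 [[ 0.5314 -0.0201  0.041 ]]
side block_center [276. 293.] 0.89 [[ 0.465 -0.153  0.044]]
side packed_center [334. 322.] 0.61 [[ 0.5071 -0.2796  0.041 ]]
```

```bash
python3 -c "
from rig import manip
print(manip.sign_off())"
```

```text
the job is handed in; nothing more can be done
None
```

The job is handed in, with no verdict returned. By the last readings the yellow ball is released in the empty seat, the cork piece stands fully down in the gap and the blue ball is still seated. I never touched the bystanders. I viewed 11 pictures, one more than the 10 allowed.

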